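# Cover the tasting cups on the dispenser carousel

## Task

The tasting carousel feeds its cups under the leaf dispenser one by one, starting with the smallest, which is under the spout now. Turn the turntable counter-clockwise (seen from above) one click at a time, four clicks in all; each time, before turning on, cover the cup that has just come out from under the spout with the lid of its size, seated and level on the rim, and simply turn past a cup whose lid is not on the table. In the end the turntable must rest in its fourth click, with every lid that is there on its own cup, and the other things on the table left where they are.

Things in the scene. Friction and masses are not known exactly. Their poses are not given: they have to be found in the camera images.
- turntable (a joint): the round wooden turntable (280 mm across, top face 44 mm above the work surface) on the carousel base; value in rad, 0 at the start, growing counter-clockwise seen from above. A sprung detent holds it every 72 degrees (1.2566 rad): 0, 1.2566, 2.5133, 3.7699, 5.0265; let go between two clicks it falls into the nearer one. About 3 N at a post moves it over the hump; stops at -0.9 and 6.2
- carousel: dark wooden base, 290 mm across, 28 mm high, fixed to the table; origin on the turntable's axis at table height, x axis away from the robot, turned 3 to 37 degrees clockwise. A brass leaf dispenser (88 mm hopper on a post, top 263 mm high) stands on it 215 mm from the axis, 108 degrees counter-clockwise of the x axis; from it an 18 mm chute reaches inward over the turntable
- spout (a point): mouth of the dispenser's spout, pointing down, 122 mm above the table, over a seat of the turntable: 27 mm above the rim of the cup below it, too low for a lid to go on there
- front (a point): the front place, one click (72 degrees counter-clockwise) on from the spout, on the robot's side of the turntable: where the rim centre of the cup just out from under the spout stands (95 mm above the table)
- cup1_rim (a point): cup 1 (the smallest): white porcelain cup fixed in the turntable, 82 mm from its axis, rim 50 mm outside and 42 mm inside; the point is the centre of the mouth, at rim height, 95 mm above the table. It starts under the spout. Neighbouring cups are 72 degrees apart; the fifth seat, after cup 4, is blank (a dark disc)
- cup2_rim (a point): cup 2 (the second smallest): white porcelain cup fixed in the turntable, 82 mm from its axis, rim 62 mm outside and 54 mm inside; the point is the centre of the mouth, at rim height, 95 mm above the table. It follows cup 1 under the spout. Neighbouring cups are 72 degrees apart; the fifth seat, after cup 4, is blank (a dark disc)
- cup3_rim (a point): cup 3 (the second largest): white porcelain cup fixed in the turntable, 82 mm from its axis, rim 74 mm outside and 66 mm inside; the point is the centre of the mouth, at rim height, 95 mm above the table. It follows cup 2 under the spout. Neighbouring cups are 72 degrees apart; the fifth seat, after cup 4, is blank (a dark disc)
- cup4_rim (a point): cup 4 (the largest): white porcelain cup fixed in the turntable, 82 mm from its axis, rim 86 mm outside and 78 mm inside; the point is the centre of the mouth, at rim height, 95 mm above the table. It follows cup 3 under the spout. Neighbouring cups are 72 degrees apart; the fifth seat, after cup 4, is blank (a dark disc)
- lid1: lid of cup 1, may be absent: white porcelain disc 56 mm across and 5 mm thick, under it a tapered locating boss 6 mm high (36 mm across at the disc), on it a round knob 18 mm across rising 24 mm above the disc. Origin: centre of the boss's underside, z up through the knob (knob top at 35 mm). Starts boss down on the table; seated, the disc rests on the rim, the origin 6 mm below it
- lid2: lid of cup 2, may be absent: white porcelain disc 68 mm across and 5 mm thick, under it a tapered locating boss 6 mm high (48 mm across at the disc), on it a round knob 18 mm across rising 24 mm above the disc. Origin: centre of the boss's underside, z up through the knob (knob top at 35 mm). Starts boss down on the table; seated, the disc rests on the rim, the origin 6 mm below it
- lid3: lid of cup 3, may be absent: white porcelain disc 80 mm across and 5 mm thick, under it a tapered locating boss 6 mm high (60 mm across at the disc), on it a round knob 18 mm across rising 24 mm above the disc. Origin: centre of the boss's underside, z up through the knob (knob top at 35 mm). Starts boss down on the table; seated, the disc rests on the rim, the origin 6 mm below it
- lid4: lid of cup 4, may be absent: white porcelain disc 92 mm across and 5 mm thick, under it a tapered locating boss 6 mm high (72 mm across at the disc), on it a round knob 18 mm across rising 24 mm above the disc. Origin: centre of the boss's underside, z up through the knob (knob top at 35 mm). Starts boss down on the table; seated, the disc rests on the rim, the origin 6 mm below it
- post1_top (a point): centre of the top of upright steel post 1 on the turntable's edge, 14 mm thick, 58 mm tall, top 102 mm above the table, 128 mm from the axis, midway between two seats: 36 degrees counter-clockwise of cup 1
- post2_top (a point): centre of the top of upright steel post 2 on the turntable's edge, 14 mm thick, 58 mm tall, top 102 mm above the table, 128 mm from the axis, midway between two seats: 36 degrees clockwise of cup 1
- post3_top (a point): centre of the top of upright steel post 3 on the turntable's edge, 14 mm thick, 58 mm tall, top 102 mm above the table, 128 mm from the axis, midway between two seats: 36 degrees clockwise of cup 2
- post4_top (a point): centre of the top of upright steel post 4 on the turntable's edge, 14 mm thick, 58 mm tall, top 102 mm above the table, 128 mm from the axis, midway between two seats: 36 degrees clockwise of cup 3
- post5_top (a point): centre of the top of upright steel post 5 on the turntable's edge, 14 mm thick, 58 mm tall, top 102 mm above the table, 128 mm from the axis, midway between two seats: 36 degrees clockwise of cup 4
- cup_a: loose white tasting cup, 64 mm across, 40 mm high; leave alone. Origin at its underside
- cup_b: loose white tasting cup, 64 mm across, 40 mm high; leave alone. Origin at its underside
- caddy_a: brass-coloured tea caddy, 72 mm across, 110 mm high; leave alone. Origin at its underside
- caddy_b: black tea caddy, 60 mm across, 85 mm high; leave alone. Origin at its underside
- packet: cardboard tea packet 50 x 70 x 40 mm; leave alone. Origin at its underside
- tea_pet: small clay figure, 60 mm across, 64 mm high; leave alone. Origin at its underside
- scoop: dark wooden spoon, 160 mm long; leave alone. Origin at its underside, between handle and bowl
Not all that is in view belongs to the job. Leave any black or yellow look-alike of the lid4 alone. What is shaped like the lid2 but purple or turquoise is not meant.

How it is judged:
By the outcome, as a careful person would: the job done as asked, in the order asked, and still so for the second after the job is handed in, with the robot touching nothing.
Of lid1, lid2, lid3, lid4 only 2 to 4 are there at a start; the rules pass over those that are not, and their reading is None.
At some moment in a run one of lid1, lid2, lid3, lid4 may be knocked a few centimetres aside while the robot is not near it.
Once in a run the grip may slacken for a moment while it holds something.
It also fails if it takes over 210 s, if anything falls off the work surface, if the arm or the gripper's body presses on something with over 40 N, if the wrist force passes 120 N, or if a joint passes its speed limit or range.

## Robot

A 6-joint arm with a two-finger parallel gripper is mounted at the origin on the work surface. World frame = base frame: x ahead of the robot, y to its left, z up, the work surface at z = 0. Lengths are in m, angles in rad, forces in N, time in s.
With the tool pointing down it reaches from about 0.35 to 0.85 m from the base axis. Payload 8.1 kg.
Tool frame: the origin (TCP) lies at the very end of the fingers, on their centre line; the grasp point (between the pads) lies 19 mm behind it; z points along the fingers, y is the direction in which the jaws open and shut (so a half turn about z gives the same grasp; the last joint's range is limited). The gripper opens to 93 mm and grips with 3 to 60 N. Pads are 15 mm wide; open, the fingers measure 128 mm over their backs; the gripper's body (75 mm by 188 mm) begins 65 mm behind the grasp point.
Start: joints at [-1.26, 0.13, 1.488, -0, 1.523, -0.085], TCP at [0.231, -0.554, 0.219] pointing down, gripper open.
Joint ranges: [-2.96, 2.96], [-0.89, 2.26], [0.02, 2.5], [-1.34, 4.48], [0, 2.73], [-2.66, 2.66]. Speed limits (rad/s): [2.39, 2.39, 2.79, 3.14, 3.14, 3.14].

## Interface

Orientations are given as a rotation vector (axis times angle).
In Python, from plant import read_state, read_camera, close_job gives the robot as it stands.
- The arm moves only by the tool jog_arm, never from a script. Its argument "motion" is one flat list of numbers, 7 for each row, row after row: the opening, from 0 (shut) to 1 (fully open), then the shift along the tool's x, y, z scaled (see below), then the turn, a rotation vector about the tool's x, y, z scaled (see below). A call has 1 to 8 rows; each row is the pose to reach, as a shift and turn from the pose measured when the call began, along the tool's axes at that moment; what a row does not reach only later rows make up. The controller multiplies each number of a shift by 0.5 m and each number of a turn by 90 degrees. A row lasts 1/10 s, in which the tool goes at most 50 mm and 8.59 degrees, less where a joint would pass 70% of its speed; a pose out of reach is approached as far as the arm can. A call with a number of a shift or a turn outside -1 to 1 is refused whole. A call with a gripper value outside its range is refused whole. The fingers move at their own pace and stop on an object; "grip_force" is the grip in N (left out, the last holds). Time passes only in rows, so rows that repeat a pose let the fingers close. It gives the time, the measured TCP pose, the force and the opening at its end, in the units of the state.
- read_state(): the state, without advancing time (a new reading comes with each control period).
- read_camera(name): name is "scene" or "top"; returns a dict with "frame" (420x560x3 uint8, red, green, blue), "vertical_fov" (degrees; the focal length in pixels is half the picture's height over the tangent of half this angle, whatever the lens; pixels are square), "cx", "cy" (the principal point, pixels), "world_from_camera" (4x4, takes a point from camera to world coordinates). Camera axes: x right, y down, z forward; pixel columns grow to the right and rows downward; lengths in m; the calibration is good to about 2 mm. A picture is of the moment at which its call begins. There is no depth.
- close_job(): hands the job in, once; it reports no verdict.
The state is a dict: "t": time; "q": joint angles; "dq": joint speeds; "joint_torque": joint torques, N m; "tool_pos": TCP position; "orientation": TCP orientation; "force": force on the tool from outside, world axes, zero at the start; "wrist_torque": the same for the moment, N m; "opening": finger opening in m.
Only numpy, scipy, OpenCV 4.12 (cv2) and the standard library are available. Lean on these libraries where they do the work, as an engineer would, in place of code of your own. Each camera call takes 0.05 s, during which the arm holds its last target.

## Working session

There is one attempt and no reset: what is moved stays moved. The work goes in short steps, Python scripts to look and compute and a tool call to move; the robot and the scene stay as the last step left them, time stands still between calls to the robot, and variables do not carry over. Pictures are saved under pics/ and viewed, and the job is handed in when it is done.

Besides the shell and the picture viewer there is one more tool, called after ">>>" by a JSON object that holds its "api" and its "payload". jog_arm: Moves the arm, as the interface text tells. Its arguments: {"type":"object","properties":{"motion":{"type":"array","items":{"type":"number"}},"grip_force":{"type":"number"}},"required":["motion"]}

```bash
ls; mkdir -p pics
python3 - <<'E'
from plant import read_state, read_camera
import cv2
s=read_state()
for k,v in s.items(): print(k,v)
for n in("scene","top"):
    c=read_camera(n); cv2.imwrite(f"pics/{n}0.png",c["frame"][:,:,::-1])
    print(n,c["vertical_fov"],c["cx"],c["cy"],c["world_from_camera"])
E
```

```text
pics
t 0.0
q [-1.26036792e+00  1.31136212e-01  1.48927118e+00  6.06226397e-06
  1.52305333e+00 -8.54160642e-02]
dq [ 0.0007906   0.00161107 -0.00082008 -0.00046708 -0.00073398 -0.00058568]
joint_torque [-5.95449146e-04 -5.59851766e+01 -4.91752374e+01  7.67821306e-02
  3.58623604e-02 -1.20498098e-04]
tool_pos [ 0.23118663 -0.5530368   0.21760684]
orientation [-3.07843952e+00 -6.17373805e-01  3.19796610e-04]
force [-0.11454346 -0.03050565 -0.49573016]
wrist_torque [ 0.00604598  0.0140927  -0.07333073]
opening 0.09331303347654869
scene 53.648024430314685 280.4085129375301 221.18845303376534 [[-0.72579234  0.5833576  -0.36458113  0.99625867]
 [ 0.68776499  0.60432047 -0.40221397  0.55160637]
 [-0.01431073 -0.54266995 -0.8398241   1.24940354]
 [ 0.          0.          0.          1.        ]]
top 44.91916325667392 280.74666444472746 211.17925854343366 [[-0.00731167 -0.99552431  0.09422254  0.35808662]
 [-0.99996859  0.00756731  0.00235611 -0.00900916]
 [-0.00305857 -0.09420235 -0.99554837  1.49248824]
 [ 0.          0.          0.          1.        ]]
```

View pics/scene0.png

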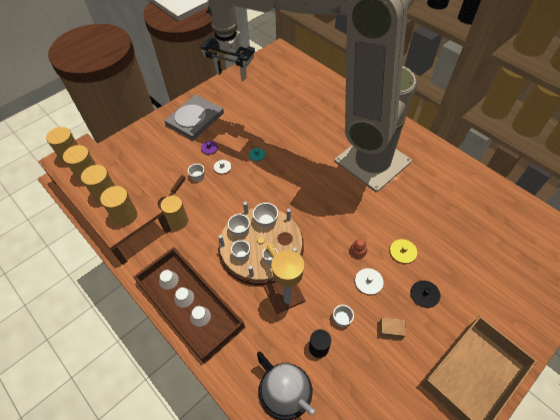

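View pics/top0.png

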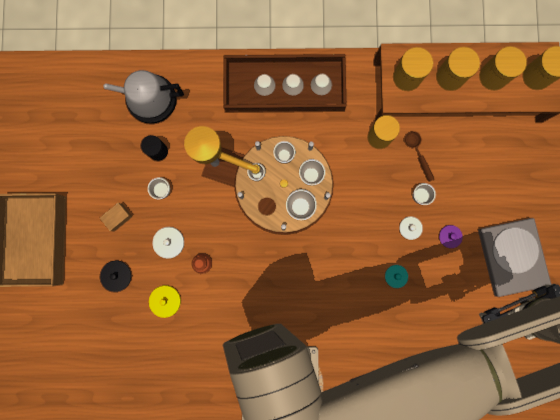

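```bash
cat > h.py <<'E'
import numpy as np, cv2
from plant import read_state, read_camera
from scipy.spatial.transform import Rotation as R
def K(c):
    f=c["frame"].shape[0]/2/np.tan(np.radians(c["vertical_fov"]/2)); return f
def px2w(c,uv,z):
    f=K(c); T=np.array(c["world_from_camera"]); uv=np.atleast_2d(uv).astype(float)
    d=np.c_[(uv[:,0]-c["cx"])/f,(uv[:,1]-c["cy"])/f,np.ones(len(uv))]@T[:3,:3].T
    o=T[:3,3]; return o+d*((z-o[2])/d[:,2])[:,None]
def w2px(c,p):
    f=K(c);T=np.array(c["world_from_camera"]);q=(np.atleast_2d(p)-T[:3,3])@T[:3,:3]
    return np.c_[q[:,0]/q[:,2]*f+c["cx"],q[:,1]/q[:,2]*f+c["cy"]]
def whites(c,z=0.009,lo=150,amin=60):
    im=c["frame"];hsv=cv2.cvtColor(im,cv2.COLOR_RGB2HSV)
    m=((hsv[...,1]<60)&(hsv[...,2]>lo)).astype(np.uint8)
    cs,_=cv2.findContours(m,cv2.RETR_EXTERNAL,cv2.CHAIN_APPROX_NONE)
    out=[]
    for k in cs:
        if cv2.contourArea(k)<amin: continue
        k=k[:,0]; w=px2w(c,k,z)[:,:2]
        (ctr,r)=cv2.minEnclosingCircle((w*1000).astype(np.float32))
        A=2*np.sqrt(cv2.contourArea((w*1000).astype(np.float32))/np.pi)
        out.append((k.mean(0).round(1),np.round(ctr,1),round(2*r,1),round(A,1)))
    return out
def show(n,name,box,s=4):
    c=read_camera(n);x0,y0,x1,y1=box
    cv2.imwrite("pics/"+name,cv2.resize(c["frame"][y0:y1,x0:x1,::-1],None,fx=s,fy=s,interpolation=cv2.INTER_CUBIC)); return c
E
python3 - <<'E'
from h import *
for n in("scene","top"):
    c=read_camera(n)
    print(n)
    for o in whites(c): 
        if abs(o[1][0])<1000: print(*o)
show("top","t1.png",(180,110,360,250),4)
c=show("scene","s1.png",(180,130,380,280),4)
E
```

```text
scene
[540.3 399.8] [347.2 866.2] 210.9 121.4
[285.3 382.1] [821.9 362.3] 97.3 94.7
[200.6 312.6] [872.9  33.1] 60.1 44.5
[343.  314.5] [554.8 341.8] 64.9 62.1
[184.5 293.8] [872.3 -52.6] 62.6 45.2
[168.5 275.9] [ 869.4 -141.4] 64.2 44.6
[368.7 280.9] [409.4 323. ] 91.7 87.8
[240. 248.] [632.1 -59.6] 67.1 63.3
[238.7 222.8] [ 569.6 -141.1] 80.0 43.7
[265.3 212. ] [ 472.4 -107.3] 91.7 53.8
[222.  166.2] [ 446.2 -385.6] 67.9 63.6
[390.3 169.4] [-0.6 68.3] 221.1 112.2
[188.8 114.4] [ 364.3 -708.2] 137.5 123.2
[ 56.9 271.8] [ 886.8 -505.3] 1531.3 683.2
[253.2  13.9] [ -323.7 -1082.7] 121.5 78.7
[181.    3.9] [ -139.6 -1461.9] 285.6 163.7
top
[517.  249.5] [ 380.3 -688.8] 133.7 122.1
[167.8 242.2] [410.1 324.7] 90.4 87.8
[410.4 227.8] [ 446.8 -384. ] 66.4 63.7
[299.9 204.3] [518.2 -62.7] 61.2 55.6
[425.2 192. ] [ 547.1 -426.8] 64.0 45.1
[157.1 186.6] [569.6 355.2] 63.6 45.0
[256.8 173.1] [617.   67.2] 52.2 26.9
[311.6 171.9] [614.8 -97. ] 77.7 74.1
[283.8 151.7] [675.8 -15.8] 64.4 61.5
[140.8  88. ] [876.6 412.9] 90.4 81.8
[292.7  80.8] [891.4 -44.3] 42.2 39.2
[263.8  81.2] [891.  43.] 43.4 38.9
[321.8  80.8] [ 891.3 -131.8] 42.2 39.3
```

View pics/t1.png

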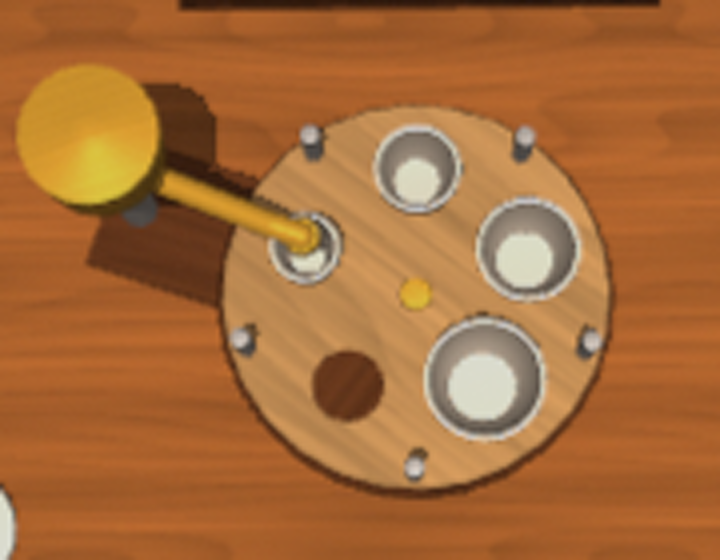

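View pics/s1.png

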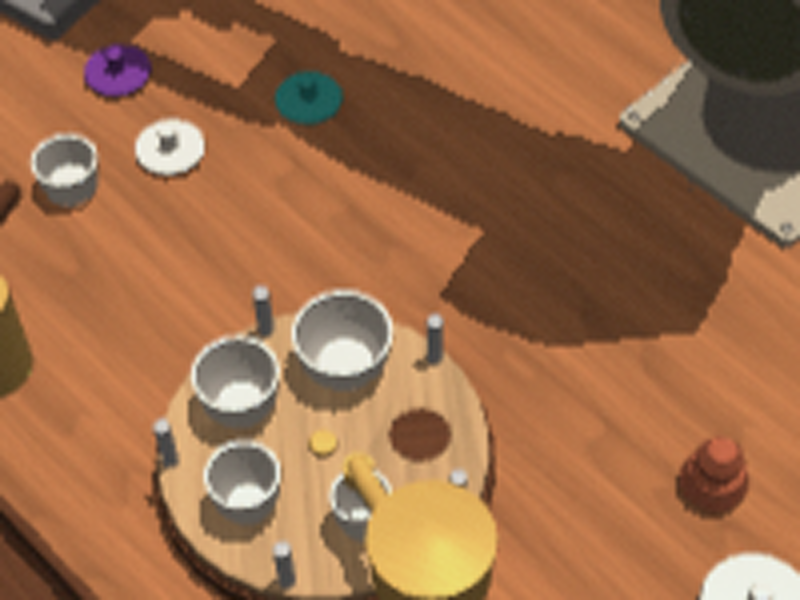

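Run:
```python
from h import *
c=read_camera("top"); sc=read_camera("scene")
def t(l):return np.array(l)/4+[180,110]
def s(l):return np.array(l)/4+[180,130]
for cam,P,C in((c,t([(310,132),(525,134),(592,340),(415,460),(239,338)]),t([(306,246),(417,169),(528,248),(485,378)])),
   (sc,s([(283,549),(163,427),(262,292),(435,320),(459,477)]),s([(360,496),(242,476),(235,377),(342,336)]))):
    p=px2w(cam,P,.102)[:,:2]; q=px2w(cam,C,.095)[:,:2]
    ctr=p.mean(0)
    print("ctr",ctr,"r",np.linalg.norm(p-ctr,axis=1).round(4),"ang",np.degrees(np.arctan2(*(p-ctr).T[::-1])).round(1))
    print("cups r",np.linalg.norm(q-ctr,axis=1).round(4),"ang",np.degrees(np.arctan2(*(q-ctr).T[::-1])).round(1))
# knobs: darkest spot? knob top white; triangulate from disc center
for n,cam in(("scene",sc),("top",c)):
    for o in whites(cam,.011):
        if 60<o[2]<95 and .3<o[1][0]/1000<.5: print(n,o)
```

```text
ctr [ 0.57620719 -0.0154692 ] r [0.1277 0.1276 0.1282 0.1247 0.1287] ang [  34.9  -36.9 -109.5  179.2  107.8]
cups r [0.0806 0.0795 0.0813 0.0825] ang [  71.5   -0.9  -73.6 -145.2]
ctr [ 0.5750657  -0.01227473] r [0.1278 0.1273 0.1283 0.1277 0.1276] ang [  35.1  -36.5 -109.2  179.4  106.9]
cups r [0.0826 0.0837 0.0805 0.0777] ang [  70.    -0.5  -70.2 -145.1]
scene (array([368.7, 280.9]), array([410.4, 323.4]), 91.6, np.float64(87.6))
scene (array([265.3, 212. ]), array([ 473.2, -106.3]), 91.5, np.float64(53.9))
scene (array([222. , 166.2]), array([ 447. , -384.1]), 67.8, np.float64(63.5))
top (array([167.8, 242.2]), array([410. , 324.3]), 90.3, np.float64(87.6))
top (array([410.4, 227.8]), array([ 446.7, -383.5]), 66.3, np.float64(63.6))
```

```bash
cat >> h.py <<'E'
AX=np.array([.5756,-.0139]); PH=35.1
def Rt(yaw): # tool down, jaw y axis pointing at world yaw deg
    a=np.radians(yaw); y=np.array([np.cos(a),np.sin(a),0]); z=np.array([0,0,-1.]); return np.c_[np.cross(y,z),y,z]
def rows(tg):
    s=read_state(); R0=R.from_rotvec(s["orientation"]).as_matrix(); p0=np.array(s["tool_pos"])
    print("t",round(s["t"],2),"p",p0.round(4),"jaw",np.degrees(np.arctan2(R0[1,1],R0[0,1])).round(1),"q",np.array(s["q"]).round(2),"op",round(s["opening"],4),"F",np.array(s["force"]).round(1))
    for p,yaw in tg:
        d=R0.T@(np.array(p)-p0)/.5; r=R.from_matrix(R0.T@Rt(yaw)).as_rotvec()/(np.pi/2)
        print(np.round(np.r_[d,r],3).tolist())
def pol(ang,r): return AX+r*np.array([np.cos(np.radians(ang)),np.sin(np.radians(ang))])
E
python3 - <<'E'
from h import *
print(pol(179.1,.128),pol(143.1,.082))
rows([((.448,-.012,.2),-90)])
E
```

```text
[ 0.44761579 -0.01188946] [0.51002586 0.03533446]
t 0.4 p [ 0.2313 -0.5535  0.2185] jaw -67.3 q [-1.26  0.13  1.49  0.    1.52 -0.09] op 0.093 F [-0.4  0.  -0.3]
[0.817, -0.832, 0.037, -0.0, 0.0, 0.252]
```

>>> {"api": "jog_arm", "payload": {"motion": [0.5, 0.817, -0.832, 0.037, 0, 0, 0.252, 0.5, 0.817, -0.832, 0.037, 0, 0, 0.252, 0.5, 0.817, -0.832, 0.037, 0, 0, 0.252, 0.5, 0.817, -0.832, 0.037, 0, 0, 0.252, 0.5, 0.817, -0.832, 0.037, 0, 0, 0.252, 0.5, 0.817, -0.832, 0.037, 0, 0, 0.252, 0.5, 0.817, -0.832, 0.037, 0, 0, 0.252, 0.5, 0.817, -0.832, 0.037, 0, 0, 0.252], "grip_force": 15}}

```text
t: 1.2
tool_pos: [0.3802, -0.1806, 0.2062]
orientation: [3.141, -0.001, 0.001]
force: [1.4, -0.8, -0.1]
opening: 0.0466
```

Run:
```python
from h import *
rows([((.448,-.012,.17),-90)])
```

```text
t 1.2 p [ 0.3802 -0.1806  0.2062] jaw -90.0 q [-0.57 -0.37  1.97  0.    1.54  1.01] op 0.0466 F [ 1.4 -0.8 -0.1]
[0.135, -0.337, 0.072, 0.0, -0.001, -0.0]
```

>>> {"api": "jog_arm", "payload": {"motion": [0.5, 0.135, -0.337, 0.072, 0, 0, 0, 0.5, 0.135, -0.337, 0.072, 0, 0, 0, 0.5, 0.135, -0.337, 0.072, 0, 0, 0, 0.5, 0.135, -0.337, 0.072, 0, 0, 0, 0.5, 0.135, -0.337, 0.072, 0, 0, 0, 0.5, 0.135, -0.337, 0.072, 0, 0, 0]}}

```text
t: 1.8
tool_pos: [0.4477, -0.0115, 0.17]
orientation: [3.141, 0.003, 0.0]
force: [-0.2, -1.1, 0.1]
opening: 0.0465
```

Run:
```python
from h import *
show("scene","s2.png",(130,40,430,265),2.6)
c=show("top","t2.png",(0,0,560,420),1.4)
for n in("scene","top"):
    c=read_camera(n)
    for o in whites(c,.011):
        if 40<o[2]<95 and o[1][0]<600: print(n,o)
rows([((.448,-.012,.072),-90)])
```

```text
scene (array([343. , 314.5]), array([555.5, 342.1]), 64.8, np.float64(62.1))
scene (array([368.7, 280.9]), array([410.4, 323.4]), 91.6, np.float64(87.6))
scene (array([234.8, 224.8]), array([ 572.5, -139.2]), 78.5, np.float64(40.7))
scene (array([222. , 166.2]), array([ 447. , -384.1]), 67.8, np.float64(63.5))
top (array([167.8, 242.3]), array([410. , 324.4]), 89.9, np.float64(87.3))
top (array([410.4, 227.8]), array([ 446.7, -383.5]), 66.3, np.float64(63.6))
top (array([424.2, 191.6]), array([ 546.3, -427. ]), 63.3, np.float64(43.5))
top (array([161.7, 186.2]), array([569.6, 351. ]), 61.5, np.float64(43.6))
t 2.0 p [ 0.4478 -0.0133  0.1706] jaw -90.1 q [-0.14 -0.27  1.96 -0.    1.45  1.43] op 0.0464 F [0.  0.5 0.2]
[0.0, -0.003, 0.197, 0.0, -0.001, -0.001]
```

View pics/s2.png

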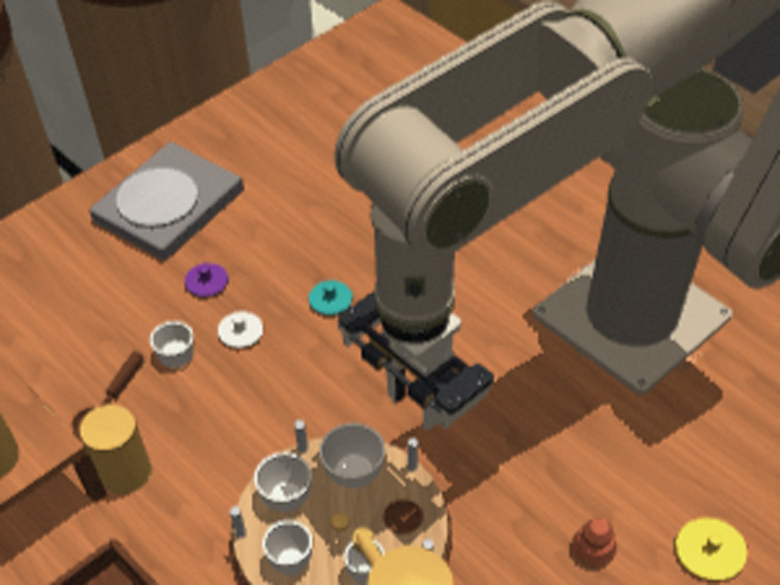

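View pics/t2.png

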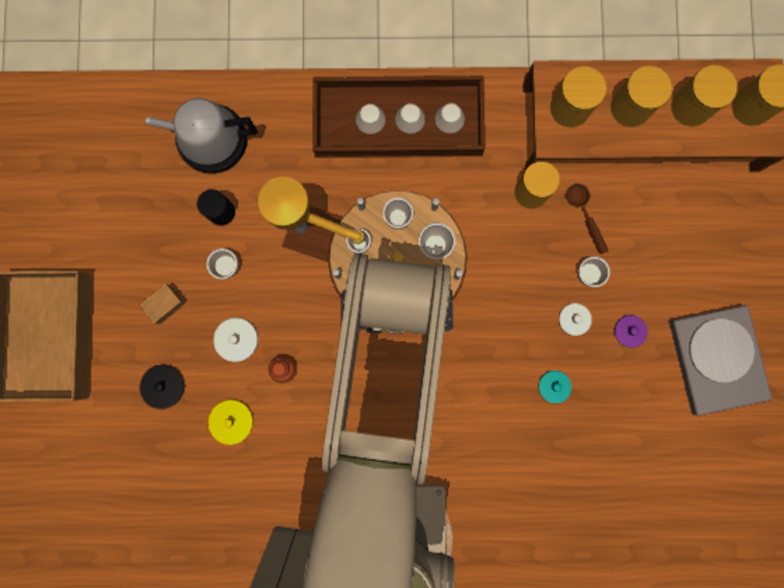

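The pictures show just two white lids, lid 2 at top-view (411,228) and lid 4 at (168,242). The region that was hidden is now clear, so lids 1 and 3 are absent. Next I lower the gripper over the post nearest the robot.

>>> {"api": "jog_arm", "payload": {"motion": [0.5, 0, -0.003, 0.08, 0, 0, 0, 0.5, 0, -0.003, 0.15, 0, 0, 0, 0.5, 0, -0.003, 0.197, 0, 0, 0, 0.5, 0, -0.003, 0.197, 0, 0, 0, 0.1, 0, -0.003, 0.197, 0, 0, 0, 0.1, 0, -0.003, 0.197, 0, 0, 0, 0.1, 0, -0.003, 0.197, 0, 0, 0, 0.1, 0, -0.003, 0.197, 0, 0, 0], "grip_force": 15}}

```text
t: 2.8
tool_pos: [0.449, -0.0121, 0.0735]
orientation: [3.141, -0.004, 0.006]
force: [-0.5, -0.3, 0.4]
opening: 0.019
```

Run:
```python
from h import *
s=read_state();p=np.array(s["tool_pos"])[:2];v=p-AX
print(np.linalg.norm(v),np.degrees(np.arctan2(v[1],v[0]))%360)
rows([((*pol(179.1+a,.128),.072),-90+a) for a in range(6,79,6)])
```

```text
0.12658305494541114 179.17099139200263
t 2.8 p [ 0.449  -0.0121  0.0735] jaw -90.1 q [-0.14 -0.17  2.06 -0.    1.25  1.43] op 0.019 F [-0.5 -0.3  0.4]
[-0.002, 0.026, 0.003, 0.001, -0.003, -0.068]
[0.002, 0.053, 0.003, 0.001, -0.002, -0.135]
[0.009, 0.079, 0.003, 0.001, -0.002, -0.201]
[0.018, 0.104, 0.003, 0.001, -0.002, -0.268]
[0.03, 0.128, 0.003, 0.001, -0.002, -0.335]
[0.044, 0.151, 0.003, 0.001, -0.002, -0.401]
[0.061, 0.172, 0.003, 0.002, -0.002, -0.468]
[0.079, 0.191, 0.004, 0.002, -0.002, -0.535]
[0.1, 0.208, 0.004, 0.002, -0.002, -0.601]
[0.122, 0.223, 0.004, 0.002, -0.002, -0.668]
[0.146, 0.236, 0.004, 0.002, -0.002, -0.735]
[0.171, 0.245, 0.004, 0.002, -0.002, -0.801]
[0.197, 0.253, 0.004, 0.002, -0.002, -0.868]
```

>>> {"api": "jog_arm", "payload": {"motion": [0.1, 0, 0, 0.003, 0, 0, 0, 0.1, -0.002, 0.026, 0.003, 0, 0, -0.067, 0.1, 0.002, 0.053, 0.003, 0, 0, -0.133, 0.1, 0.009, 0.079, 0.003, 0, 0, -0.2, 0.1, 0.018, 0.104, 0.003, 0, 0, -0.267, 0.1, 0.03, 0.128, 0.003, 0, 0, -0.333, 0.1, 0.044, 0.151, 0.003, 0, 0, -0.4, 0.1, 0.061, 0.172, 0.003, 0, 0, -0.467]}}

```text
t: 3.6
tool_pos: [0.4799, -0.0982, 0.073]
orientation: [2.929, 1.129, 0.007]
force: [-2.1, 2.7, 4.7]
opening: 0.0138
```

Run:
```python
from h import *
s=read_state();p=np.array(s["tool_pos"])[:2];v=p-AX
print(np.linalg.norm(v),np.degrees(np.arctan2(v[1],v[0]))%360)
rows([((*pol(179.1+a,.128),.072),-90+a) for a in (48,54,60,66,72)])
```

```text
0.12755985411411025 221.3717892345644
t 3.6 p [ 0.4799 -0.0982  0.073 ] jaw -47.8 q [-0.31 -0.05  1.95  0.    1.24  0.53] op 0.0138 F [-2.1  2.7  4.7]
[0.0, 0.026, 0.002, 0.002, -0.002, -0.065]
[0.004, 0.052, 0.002, 0.002, -0.002, -0.132]
[0.01, 0.078, 0.002, 0.002, -0.002, -0.198]
[0.019, 0.103, 0.002, 0.003, -0.002, -0.265]
[0.031, 0.127, 0.003, 0.003, -0.001, -0.332]
```

>>> {"api": "jog_arm", "payload": {"motion": [0.1, 0, 0.026, 0.002, 0, 0, -0.067, 0.1, 0.004, 0.052, 0.002, 0, 0, -0.133, 0.1, 0.01, 0.078, 0.002, 0, 0, -0.2, 0.1, 0.019, 0.103, 0.002, 0, 0, -0.267, 0.1, 0.031, 0.127, 0.002, 0, 0, -0.333, 0.1, 0.031, 0.127, 0.002, 0, 0, -0.333, 0.45, 0.031, 0.127, 0.002, 0, 0, -0.333, 0.45, 0.031, 0.127, 0.002, 0, 0, -0.333]}}

```text
t: 4.4
tool_pos: [0.5334, -0.1345, 0.072]
orientation: [2.54, 1.845, 0.005]
force: [-0.1, -0.1, -0.3]
opening: 0.0254
```

Run:
```python
from h import *
s=read_state();p=np.array(s["tool_pos"])[:2];v=p-AX
print(np.linalg.norm(v),np.degrees(np.arctan2(v[1],v[0]))%360)
rows([((*p,.14),-18),((.448,-.012,.14),-90)])
show("scene","s3.png",(130,70,410,280),2.8)
```

```text
0.12773879655701248 250.69403983310718
t 4.4 p [ 0.5334 -0.1345  0.072 ] jaw -18.0 q [-0.34  0.11  1.78  0.    1.24 -0.03] op 0.0254 F [-0.1 -0.1 -0.3]
[0.0, 0.001, -0.136, 0.002, -0.001, -0.0]
[0.18, -0.238, -0.137, 0.002, -0.002, 0.8]
```

View pics/s3.png

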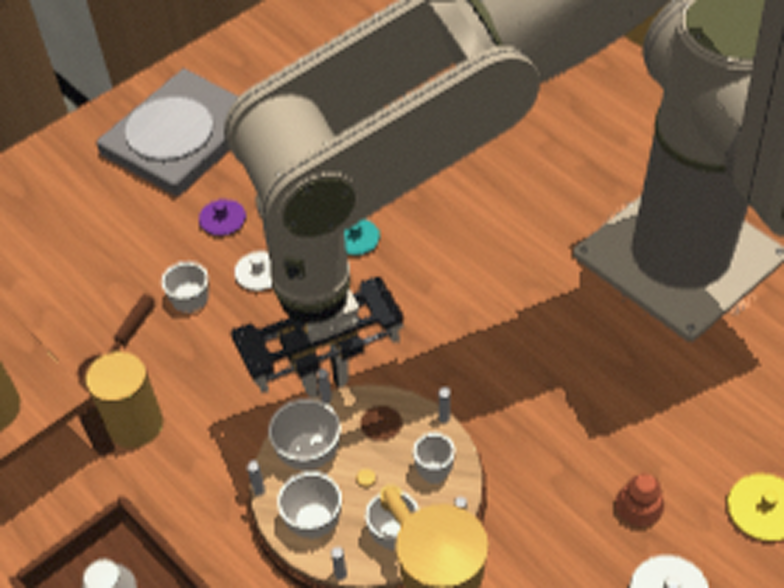

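Cup 1 now stands at the front (picture about (433,450)) and cup 2 is under the spout. Lid 1 is absent, so I turn on.

>>> {"api": "jog_arm", "payload": {"motion": [0.5, 0, 0, -0.08, 0, 0, 0, 0.5, 0, 0, -0.136, 0, 0, 0, 0.5, 0.18, -0.238, -0.136, 0, 0, 0.8, 0.5, 0.18, -0.238, -0.136, 0, 0, 0.8, 0.5, 0.18, -0.238, -0.136, 0, 0, 0.8, 0.5, 0.18, -0.238, -0.136, 0, 0, 0.8, 0.5, 0.18, -0.238, -0.136, 0, 0, 0.8, 0.5, 0.18, -0.238, -0.136, 0, 0, 0.8]}}

```text
t: 5.25
tool_pos: [0.4469, -0.0114, 0.1395]
orientation: [3.092, 0.554, 0.006]
force: [-0.7, -0.9, 1.0]
opening: 0.0463
```

Run:
```python
from h import *
rows([((.448,-.012,.14),-90),((.448,-.012,.072),-90)])
c=read_camera("scene")
cv2.imwrite("pics/s4.png",cv2.resize(c["frame"][130:280,180:380,::-1],None,fx=4,fy=4,interpolation=cv2.INTER_CUBIC))
```

```text
t 5.25 p [ 0.4469 -0.0114  0.1395] jaw -69.7 q [-0.14 -0.25  2.    0.    1.39  1.08] op 0.0463 F [-0.7 -0.9  1. ]
[0.002, 0.002, -0.001, 0.0, -0.003, 0.226]
[0.001, 0.002, 0.135, 0.0, -0.003, 0.226]
```

View pics/s4.png

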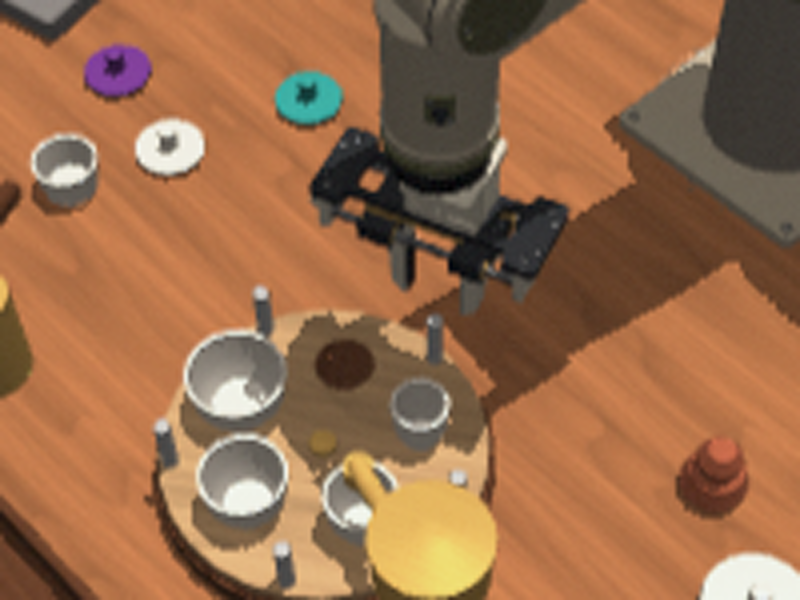

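Posts sit at the same pixels as at the start ((435,320), (262,292)), so the table is in its first click. Second click now.

>>> {"api": "jog_arm", "payload": {"motion": [0.5, 0.002, 0, 0, 0, 0, 0.226, 0.5, 0.002, 0, 0, 0, 0, 0.226, 0.5, 0.002, 0, 0, 0, 0, 0.226, 0.5, 0.001, 0.002, 0.08, 0, 0, 0.226, 0.5, 0.001, 0.002, 0.135, 0, 0, 0.226, 0.1, 0.001, 0.002, 0.135, 0, 0, 0.226, 0.1, 0.001, 0.002, 0.135, 0, 0, 0.226, 0.1, 0.001, 0.002, 0.135, 0, 0, 0.226]}}

```text
t: 6.1
tool_pos: [0.4493, -0.0125, 0.0738]
orientation: [3.141, -0.015, 0.01]
force: [-0.0, 0.6, 1.2]
opening: 0.0276
```

Run:
```python
from h import *
s=read_state();p=np.array(s["tool_pos"])[:2];v=p-AX
print(np.linalg.norm(v),np.degrees(np.arctan2(v[1],v[0]))%360)
rows([((*pol(179.1+a,.128),.072),-90+a) for a in (0,6,12,18,24,30,36,42)])
```

```text
0.12634347691713957 179.35511104533515
t 6.1 p [ 0.4493 -0.0125  0.0738] jaw -90.6 q [-0.14 -0.17  2.06  0.    1.25  1.44] op 0.0276 F [-0.   0.6  1.2]
[-0.003, -0.001, 0.004, 0.0, -0.004, -0.006]
[-0.002, 0.026, 0.004, 0.0, -0.004, -0.073]
[0.002, 0.052, 0.004, 0.001, -0.004, -0.14]
[0.009, 0.078, 0.004, 0.001, -0.004, -0.206]
[0.018, 0.103, 0.004, 0.001, -0.004, -0.273]
[0.03, 0.127, 0.004, 0.001, -0.004, -0.34]
[0.045, 0.15, 0.004, 0.002, -0.004, -0.406]
[0.061, 0.171, 0.004, 0.002, -0.004, -0.473]
```

>>> {"api": "jog_arm", "payload": {"motion": [0.1, -0.003, -0.001, 0.003, 0, 0, -0.006, 0.1, -0.003, -0.001, 0.003, 0, 0, -0.006, 0.1, -0.002, 0.026, 0.003, 0, 0, -0.073, 0.1, 0.002, 0.053, 0.003, 0, 0, -0.14, 0.1, 0.009, 0.078, 0.003, 0, 0, -0.206, 0.1, 0.018, 0.103, 0.003, 0, 0, -0.273, 0.1, 0.03, 0.127, 0.003, 0, 0, -0.34, 0.1, 0.045, 0.15, 0.003, 0, 0, -0.406]}}

```text
t: 6.9
tool_pos: [0.4717, -0.088, 0.074]
orientation: [2.983, 0.976, 0.012]
force: [-2.4, 3.1, 6.1]
opening: 0.0136
```

Run:
```python
from h import *
s=read_state();p=np.array(s["tool_pos"])[:2];v=p-AX
print(np.linalg.norm(v),np.degrees(np.arctan2(v[1],v[0]))%360)
rows([((*pol(179.1+a,.128),.072),-90+a) for a in (42,48,54,60,66,72)])
```

```text
0.12759645998943797 215.50279313789736
t 6.9 p [ 0.4717 -0.088   0.074 ] jaw -53.8 q [-0.29 -0.08  1.98  0.    1.24  0.64] op 0.0136 F [-2.4  3.1  6.1]
[0.0, 0.025, 0.004, 0.003, -0.004, -0.064]
[0.004, 0.051, 0.004, 0.003, -0.004, -0.131]
[0.01, 0.078, 0.004, 0.004, -0.003, -0.197]
[0.019, 0.103, 0.005, 0.004, -0.003, -0.264]
[0.031, 0.127, 0.005, 0.004, -0.003, -0.331]
[0.045, 0.15, 0.005, 0.004, -0.003, -0.397]
```

>>> {"api": "jog_arm", "payload": {"motion": [0.1, 0, 0.025, 0.003, 0, 0, -0.066, 0.1, 0.004, 0.051, 0.003, 0, 0, -0.132, 0.1, 0.01, 0.078, 0.003, 0, 0, -0.198, 0.1, 0.019, 0.103, 0.003, 0, 0, -0.264, 0.1, 0.031, 0.127, 0.003, 0, 0, -0.331, 0.1, 0.045, 0.15, 0.003, 0, 0, -0.397, 0.1, 0.045, 0.15, 0.003, 0, 0, -0.397, 0.45, 0.045, 0.15, 0.003, 0, 0, -0.397]}}

```text
t: 7.7
tool_pos: [0.5344, -0.1353, 0.0734]
orientation: [2.541, 1.839, 0.01]
force: [-0.0, 0.3, 0.6]
opening: 0.0179
```

Run:
```python
from h import *
rows([((.533,-.135,.15),-18),((.4467,-.3838,.15),-55)])
```

```text
t 7.7 p [ 0.5344 -0.1353  0.0734] jaw -18.2 q [-0.34  0.11  1.78  0.    1.24 -0.03] op 0.0179 F [-0.   0.3  0.6]
[-0.0, -0.002, -0.153, 0.005, -0.001, -0.002]
[-0.527, -0.01, -0.154, 0.004, -0.003, 0.409]
```

>>> {"api": "jog_arm", "payload": {"motion": [0.5, 0, 0, 0, 0, 0, 0, 0.5, 0, 0, -0.08, 0, 0, 0, 0.5, 0, 0, -0.154, 0.004, -0.003, 0, 0.5, -0.527, -0.01, -0.154, 0.004, -0.003, 0.409, 0.5, -0.527, -0.01, -0.154, 0.004, -0.003, 0.409, 0.5, -0.527, -0.01, -0.154, 0.004, -0.003, 0.409, 0.5, -0.527, -0.01, -0.154, 0.004, -0.003, 0.409, 0.5, -0.527, -0.01, -0.154, 0.004, -0.003, 0.409]}}

```text
t: 8.5
tool_pos: [0.4499, -0.3723, 0.1499]
orientation: [2.999, 0.934, 0.001]
force: [1.1, -0.6, 0.4]
opening: 0.0465
```

Run:
```python
from h import *
show("scene","s5.png",(160,110,360,260),4)
for n in("scene","top"):
    c=read_camera(n)
    for o in whites(c,.011):
        if 40<o[2]<95 and o[1][0]<600: print(n,o)
rows([((.4467,-.3838,.014),-55),])
```

```text
scene (array([343. , 314.5]), array([555.5, 342.1]), 64.8, np.float64(62.0))
scene (array([368.7, 280.9]), array([410.4, 323.4]), 91.6, np.float64(87.6))
scene (array([263.6, 254.8]), array([581.9,  22.4]), 72.4, np.float64(36.8))
scene (array([229.2, 162.1]), array([ 415.7, -378.9]), 65.8, np.float64(55.9))
top (array([167.8, 242.2]), array([409.8, 324.6]), 90.8, np.float64(87.8))
top (array([300.7, 204.4]), array([518.1, -64.6]), 52.4, np.float64(49.3))
top (array([266.1, 204. ]), array([519.8,  37.5]), 65.2, np.float64(61.8))
top (array([156.9, 186.6]), array([569.4, 354.7]), 63.5, np.float64(45.7))
t 8.65 p [ 0.4493 -0.3733  0.1496] jaw -55.4 q [-0.78  0.13  1.62 -0.    1.4   0.19] op 0.0464 F [0.4 0.1 0.2]
[-0.016, 0.014, 0.271, 0.0, 0.0, -0.004]
```

View pics/s5.png

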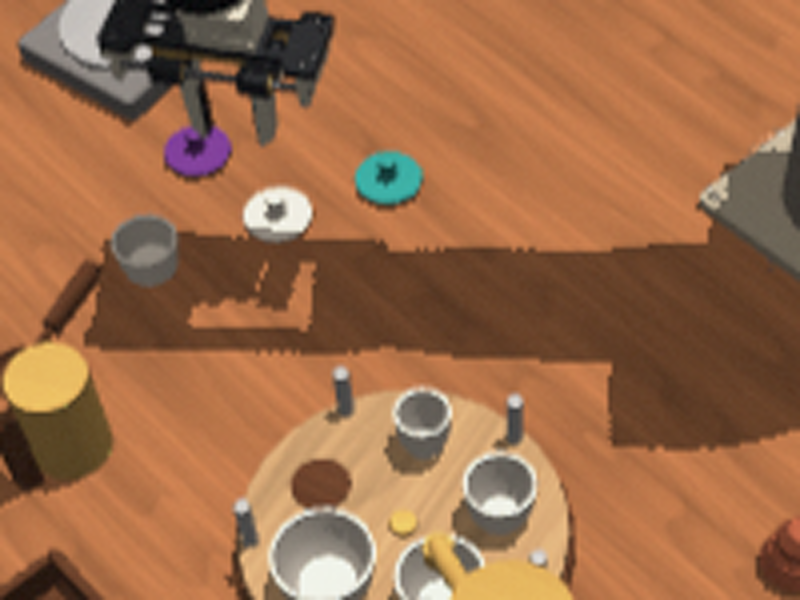

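Lid 2 has been knocked aside to about scene pixel (229,163). I back off so both cameras can see it, then re-measure.

Run:
```python
from h import *
rows([((.5,-.25,.2),-55),])
```

```text
t 8.65 p [ 0.4493 -0.3733  0.1496] jaw -55.4 q [-0.78  0.13  1.62 -0.    1.4   0.19] op 0.0464 F [0.4 0.1 0.2]
[0.224, -0.145, -0.101, 0.0, 0.0, -0.004]
```

>>> {"api": "jog_arm", "payload": {"motion": [0.5, -0.05, -0.24, -0.1, 0, 0, 0, 0.5, -0.05, -0.24, -0.1, 0, 0, 0, 0.5, -0.05, -0.24, -0.1, 0, 0, 0, 0.5, -0.05, -0.24, -0.1, 0, 0, 0]}}

```text
t: 9.05
tool_pos: [0.3599, -0.2863, 0.2013]
orientation: [2.997, 0.936, 0.002]
force: [1.5, 0.5, -1.0]
opening: 0.0462
```

Run:
```python
from h import *
show("scene","s6.png",(180,130,330,240),4)
show("top","t6.png",(340,170,490,280),4)
for n in("scene","top"):
    c=read_camera(n)
    for lo in (150,110):
      for o in whites(c,.011,lo):
        if 55<o[2]<95 and o[1][0]<600: print(n,o)
rows([])
```

```text
scene (array([343. , 314.5]), array([555.5, 342.1]), 64.8, np.float64(62.0))
scene (array([368.7, 280.9]), array([410.4, 323.4]), 91.6, np.float64(87.6))
scene (array([263.8, 255.1]), array([581.9,  22.4]), 72.4, np.float64(35.7))
scene (array([229.2, 162. ]), array([ 415.7, -378.9]), 65.8, np.float64(55.0))
scene (array([343. , 314.6]), array([556.2, 342.4]), 66.0, np.float64(62.4))
scene (array([368.7, 280.9]), array([410.5, 323.8]), 91.8, np.float64(87.9))
scene (array([264.6, 254.8]), array([581.9,  22.4]), 72.4, np.float64(48.5))
scene (array([284.5, 230.7]), array([476. ,  -3.3]), 68.1, np.float64(63.1))
scene (array([195.7, 169.9]), array([ 531.8, -441.4]), 65.0, np.float64(60.5))
scene (array([229. , 163.1]), array([ 417.3, -378.3]), 67.2, np.float64(63.2))
top (array([167.8, 242.2]), array([410. , 324.3]), 90.3, np.float64(87.7))
top (array([266.1, 204. ]), array([519.8,  37.5]), 65.2, np.float64(61.7))
top (array([424.5, 191.3]), array([ 546.8, -426.2]), 63.9, np.float64(44.9))
top (array([157.1, 186.6]), array([569.4, 354.7]), 63.5, np.float64(44.6))
top (array([167.8, 242.2]), array([410.2, 323.9]), 91.0, np.float64(88.0))
top (array([266.1, 204. ]), array([519.9,  37.4]), 65.2, np.float64(62.0))
top (array([424. , 193.8]), array([ 546.5, -426.1]), 64.4, np.float64(60.8))
top (array([158.6, 188.1]), array([568.8, 354.2]), 64.8, np.float64(60.8))
t 9.25 p [ 0.3611 -0.2884  0.1991] jaw -55.3 q [-0.79 -0.24  1.88  0.    1.5   0.18] op 0.0466 F [-0.   0.5 -0.1]
```

View pics/s6.png

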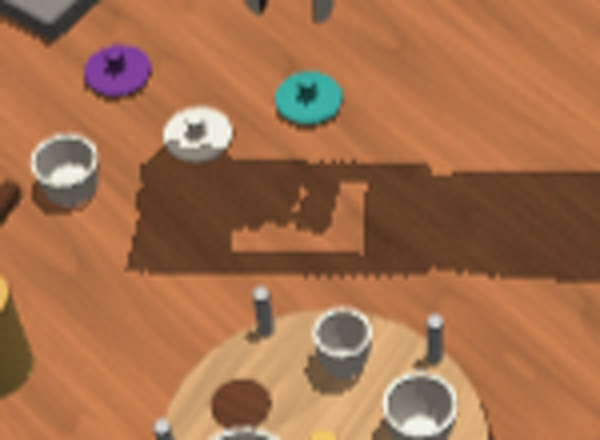

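View pics/t6.png

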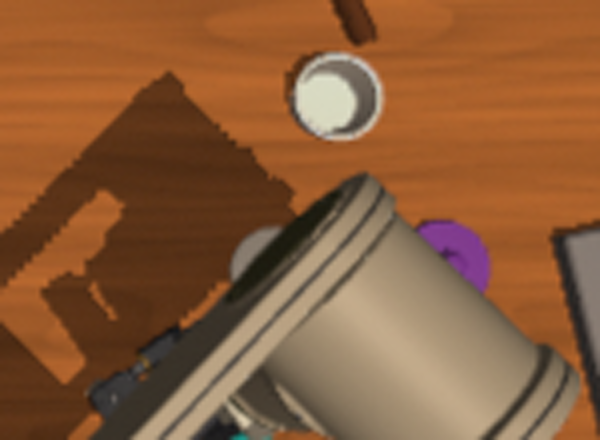

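Run:
```python
from h import *
c=read_camera("scene")
print(px2w(c,[(257.2,154.2),(209,147.5)],.011)[:,:2])
rows([((.4172,-.378,.06),-55),((.4172,-.378,.014),-55)])
```

```text
[[ 0.30722949 -0.33519038]
 [ 0.42258506 -0.49733845]]
t 9.3 p [ 0.361  -0.2885  0.1988] jaw -55.3 q [-0.79 -0.24  1.88  0.    1.5   0.18] op 0.0464 F [-0.4  0.3 -1.2]
[-0.009, 0.211, 0.278, -0.0, 0.0, -0.004]
[-0.009, 0.211, 0.37, -0.0, 0.0, -0.004]
```

>>> {"api": "jog_arm", "payload": {"motion": [0.5, -0.009, 0.211, 0.22, 0, 0, -0.004, 0.5, -0.009, 0.211, 0.22, 0, 0, -0.004, 0.5, -0.009, 0.211, 0.22, 0, 0, -0.004, 0.5, -0.009, 0.211, 0.22, 0, 0, -0.004, 0.5, -0.009, 0.211, 0.278, 0, 0, -0.004, 0.5, -0.009, 0.211, 0.278, 0, 0, -0.004]}}

```text
t: 9.9
tool_pos: [0.4153, -0.3754, 0.0555]
orientation: [-2.989, -0.943, 0.005]
force: [-0.4, 1.0, -0.3]
opening: 0.0464
```

Run:
```python
from h import *
show("scene","s7.png",(170,100,290,190),5)
show("top","t7.png",(340,170,490,280),4)
c=read_camera("scene")
for o in whites(c,.011,110):
        if 55<o[2]<95 and o[1][0]<600: print(o)
rows([((.4172,-.378,.014),-55)])
```

```text
(array([343. , 314.6]), array([556.2, 342.4]), 66.0, np.float64(62.4))
(array([368.7, 280.9]), array([410.5, 323.8]), 91.8, np.float64(87.9))
(array([264.6, 254.8]), array([583.1,  21.2]), 73.5, np.float64(48.5))
(array([284.5, 230.7]), array([476. ,  -3.3]), 68.1, np.float64(63.1))
(array([196.4, 169.4]), array([ 533.2, -442.1]), 63.7, np.float64(46.7))
(array([229.1, 163. ]), array([ 415.8, -378.4]), 68.7, np.float64(62.7))
t 10.05 p [ 0.4177 -0.378   0.0613] jaw -55.0 q [-0.83  0.16  1.75  0.    1.23  0.13] op 0.0462 F [0.3 0.7 0.3]
[-0.001, -0.001, 0.095, 0.0, -0.0, 0.0]
```

View pics/s7.png

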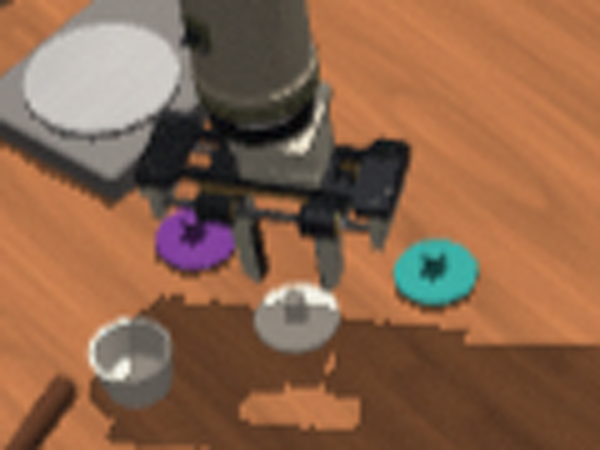

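View pics/t7.png

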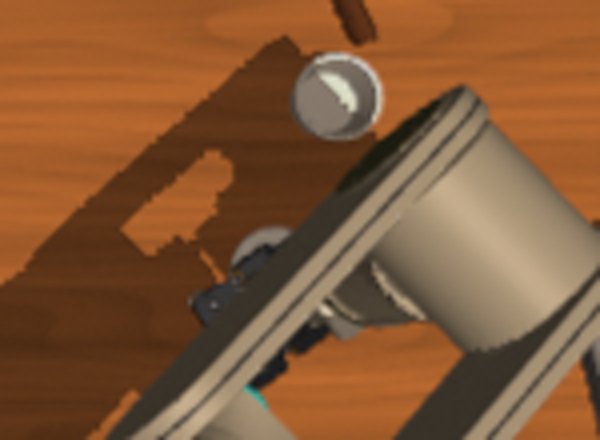

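The fingers are centred over the knob (picture (295,305)). I descend and grip.

>>> {"api": "jog_arm", "payload": {"motion": [0.5, -0.001, 0, 0.05, 0, 0, 0, 0.5, -0.001, 0, 0.095, 0, 0, 0, 0.5, -0.001, 0, 0.095, 0, 0, 0, 0.5, -0.001, 0, 0.095, 0, 0, 0, 0.05, -0.001, 0, 0.095, 0, 0, 0, 0.05, -0.001, 0, 0.095, 0, 0, 0, 0.05, -0.001, 0, 0.095, 0, 0, 0, 0.05, -0.001, 0, 0.095, 0, 0, 0], "grip_force": 35}}

```text
t: 10.85
tool_pos: [0.4176, -0.3786, 0.0144]
orientation: [2.995, 0.945, 0.001]
force: [-0.5, 0.7, 0.6]
opening: 0.0191
```

>>> {"api": "jog_arm", "payload": {"motion": [0.05, 0, 0, 0, 0, 0, 0, 0.05, 0, 0, 0, 0, 0, 0, 0.05, 0, 0, 0, 0, 0, 0]}}

```text
t: 11.15
tool_pos: [0.4176, -0.3785, 0.0144]
orientation: [2.995, 0.945, 0.001]
force: [-1.4, -0.6, 0.3]
opening: 0.0171
```

Run:
```python
from h import *
rows([((.4172,-.378,.18),-55),((.510,.035,.18),-55)])
```

```text
t 11.15 p [ 0.4176 -0.3785  0.0144] jaw -55.0 q [-0.83  0.23  1.77  0.    1.14  0.13] op 0.0171 F [-1.4 -0.6  0.3]
[0.0, -0.001, -0.331, 0.001, -0.0, 0.0]
[0.626, -0.571, -0.332, 0.001, -0.0, 0.0]
```

>>> {"api": "jog_arm", "payload": {"motion": [0.05, 0, 0, -0.04, 0, 0, 0, 0.05, 0, 0, -0.08, 0, 0, 0, 0.05, 0, 0, -0.13, 0, 0, 0, 0.05, 0, 0, -0.19, 0, 0, 0, 0.05, 0, 0, -0.25, 0, 0, 0, 0.05, 0, 0, -0.31, 0, 0, 0, 0.05, 0, 0, -0.33, 0, 0, 0, 0.05, 0, 0, -0.33, 0, 0, 0]}}

```text
t: 11.95
tool_pos: [0.4182, -0.3792, 0.1809]
orientation: [2.992, 0.945, 0.003]
force: [0.1, 0.7, -1.3]
opening: 0.0173
```

Run:
```python
from h import *
show("scene","s8.png",(170,60,330,180),5)
rows([((.510,.035,.18),-55)])
```

```text
t 12.0 p [ 0.4175 -0.3785  0.179 ] jaw -55.0 q [-0.83  0.05  1.64  0.    1.44  0.13] op 0.0168 F [-0.5 -0.1 -1. ]
[0.626, -0.571, -0.003, 0.001, -0.0, 0.0]
```

View pics/s8.png

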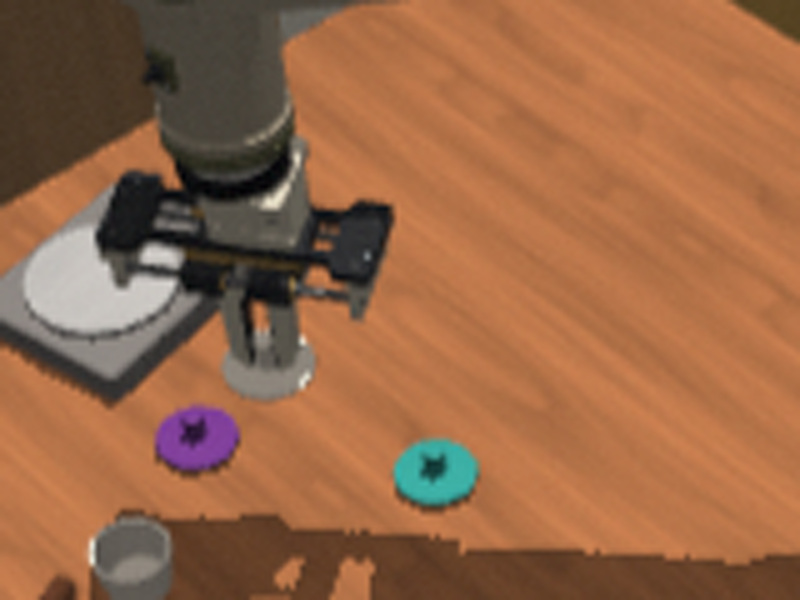

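Lid 2 hangs level in the grip. I carry it over to the front place.

>>> {"api": "jog_arm", "payload": {"motion": [0.05, 0.04, -0.036, -0.003, 0, 0, 0, 0.05, 0.1, -0.091, -0.003, 0, 0, 0, 0.05, 0.16, -0.146, -0.003, 0, 0, 0, 0.05, 0.22, -0.201, -0.003, 0, 0, 0, 0.05, 0.28, -0.255, -0.003, 0, 0, 0, 0.05, 0.34, -0.31, -0.003, 0, 0, 0, 0.05, 0.4, -0.365, -0.003, 0, 0, 0, 0.05, 0.46, -0.42, -0.003, 0, 0, 0]}}

```text
t: 12.8
tool_pos: [0.484, -0.0725, 0.1775]
orientation: [-2.995, -0.945, 0.004]
force: [0.9, -0.0, -0.4]
opening: 0.0174
```

Run:
```python
from h import *
rows([((.510,.035,.18),-55),((.510,.035,.13),-55)])
```

```text
t 12.8 p [ 0.484  -0.0725  0.1775] jaw -55.0 q [-0.25 -0.15  1.84 -0.    1.45  0.71] op 0.0174 F [ 0.9 -0.  -0.4]
[0.166, -0.146, -0.005, -0.001, 0.001, 0.0]
[0.166, -0.146, 0.095, -0.001, 0.001, 0.0]
```

>>> {"api": "jog_arm", "payload": {"motion": [0.05, 0.06, -0.053, -0.003, 0, 0, 0, 0.05, 0.11, -0.097, -0.003, 0, 0, 0, 0.05, 0.15, -0.132, -0.003, 0, 0, 0, 0.05, 0.166, -0.146, -0.003, 0, 0, 0, 0.05, 0.166, -0.146, 0.03, 0, 0, 0, 0.05, 0.166, -0.146, 0.065, 0, 0, 0, 0.05, 0.166, -0.146, 0.085, 0, 0, 0, 0.05, 0.166, -0.146, 0.085, 0, 0, 0]}}

```text
t: 13.6
tool_pos: [0.5078, 0.0344, 0.1318]
orientation: [-2.994, -0.944, 0.012]
force: [0.1, -0.4, -1.9]
opening: 0.0174
```

Run:
```python
from h import *
c=show("scene","s9.png",(190,130,340,240),5)
c=show("top","t9.png",(200,130,360,250),5)
rows([((.510,.035,.13),-55),((.510,.035,.102),-55)])
```

```text
t 13.7 p [0.5096 0.0345 0.1345] jaw -55.0 q [-0.03 -0.05  1.83 -0.    1.37  0.93] op 0.0169 F [0.7 0.8 0.3]
[0.001, -0.0, 0.009, -0.001, 0.002, -0.0]
[0.002, -0.0, 0.065, -0.001, 0.002, -0.0]
```

View pics/s9.png

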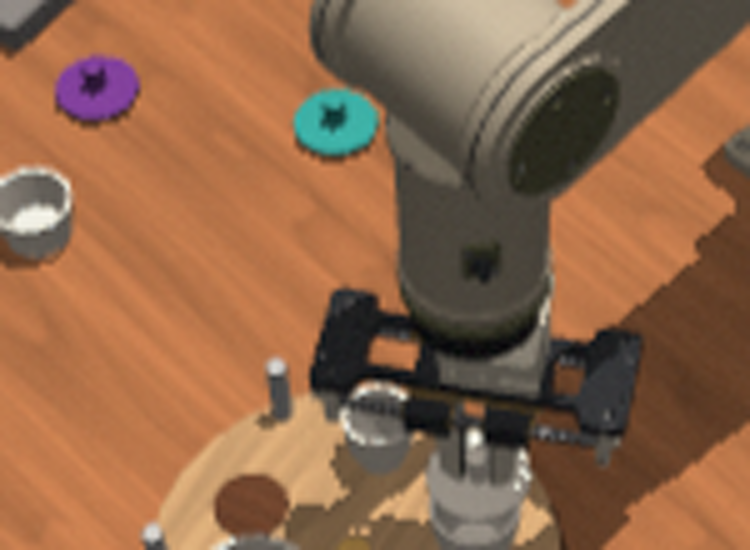

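View pics/t9.png

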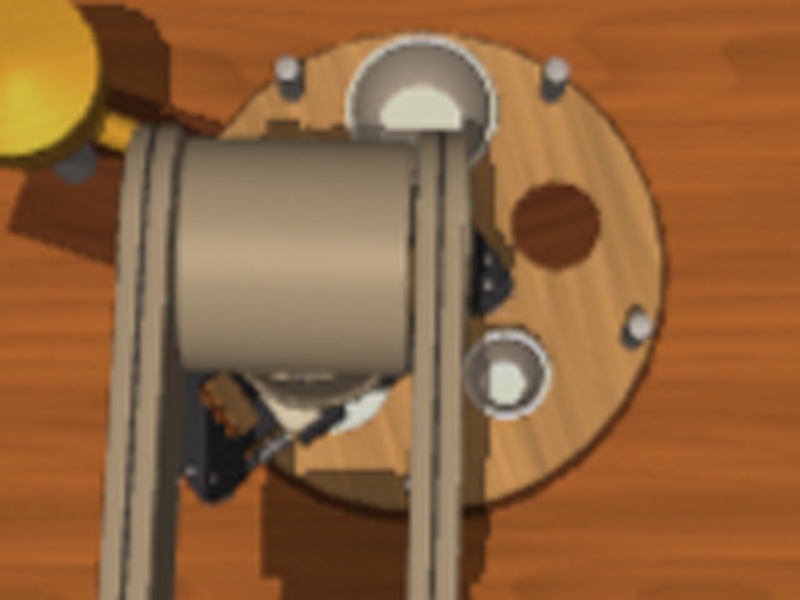

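>>> {"api": "jog_arm", "payload": {"motion": [0.05, 0.001, 0, 0.02, 0, 0, 0, 0.05, 0.001, 0, 0.035, 0, 0, 0, 0.05, 0.001, 0, 0.045, 0, 0, 0, 0.05, 0.001, 0, 0.055, 0, 0, 0, 0.05, 0.001, 0, 0.062, 0, 0, 0, 0.05, 0.001, 0, 0.064, 0, 0, 0, 0.05, 0.001, 0, 0.064, 0, 0, 0, 0.05, 0.001, 0, 0.064, 0, 0, 0]}}

```text
t: 14.5
tool_pos: [0.5099, 0.0349, 0.1033]
orientation: [-2.995, -0.945, 0.005]
force: [-3.6, 0.8, 6.9]
opening: 0.0175
```

Run:
```python
from h import *
c=show("scene","s10.png",(230,180,330,260),6)
rows([])
```

```text
t 14.55 p [0.5099 0.0349 0.1033] jaw -55.0 q [-0.03 -0.02  1.86 -0.    1.31  0.93] op 0.0173 F [-4.8  0.3  6.3]
```

View pics/s10.png

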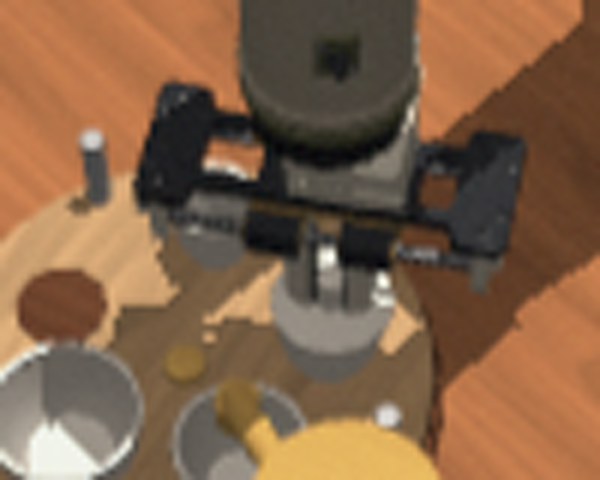

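Contact with about 6 N at TCP z 0.1033, exactly the expected seated height. I release and lift.

>>> {"api": "jog_arm", "payload": {"motion": [0.2, 0, 0, 0, 0, 0, 0, 0.4, 0, 0, 0, 0, 0, 0, 0.4, 0, 0, 0, 0, 0, 0, 0.4, 0, 0, 0, 0, 0, 0, 0.4, 0, 0, -0.03, 0, 0, 0, 0.4, 0, 0, -0.08, 0, 0, 0, 0.4, 0, 0, -0.13, 0, 0, 0, 0.4, 0, 0, -0.13, 0, 0, 0]}}

```text
t: 15.35
tool_pos: [0.5129, 0.0348, 0.1737]
orientation: [2.994, 0.944, 0.006]
force: [-0.5, -0.6, 1.1]
opening: 0.037
```

Run:
```python
from h import *
rows([((.448,-.012,.16),-90)])
```

```text
t 15.35 p [0.5129 0.0348 0.1737] jaw -55.0 q [-0.03 -0.08  1.79 -0.    1.43  0.93] op 0.037 F [-0.5 -0.6  1.1]
[-0.16, 0.002, 0.027, 0.001, -0.002, 0.389]
```

>>> {"api": "jog_arm", "payload": {"motion": [0.5, -0.16, 0.002, 0.027, 0, 0, 0.389, 0.5, -0.16, 0.002, 0.027, 0, 0, 0.389, 0.5, -0.16, 0.002, 0.027, 0, 0, 0.389, 0.5, -0.16, 0.002, 0.027, 0, 0, 0.389, 0.5, -0.16, 0.002, 0.027, 0, 0, 0.389, 0.5, -0.16, 0.002, 0.027, 0, 0, 0.389]}}

```text
t: 15.95
tool_pos: [0.448, -0.0118, 0.1601]
orientation: [3.141, 0.006, 0.007]
force: [-0.2, 0.8, 0.9]
opening: 0.0467
```

Run:
```python
from h import *
c=show("scene","s11.png",(180,150,340,270),5)
rows([((.448,-.012,.072),-90)])
print(w2px(c,[(*pol(143.1,.082),.1),(*pol(179.1,.128),.102)]))
c=show("top","t11.png",(200,130,360,250),5)
```

```text
t 16.0 p [ 0.448  -0.0118  0.1601] jaw -89.8 q [-0.14 -0.26  1.97  0.    1.43  1.43] op 0.0463 F [-0.5  0.2  0.6]
[-0.001, 0.0, 0.176, 0.0, -0.003, 0.003]
[[284.80044108 229.83305544]
 [288.49415358 209.85958163]]
```

View pics/s11.png

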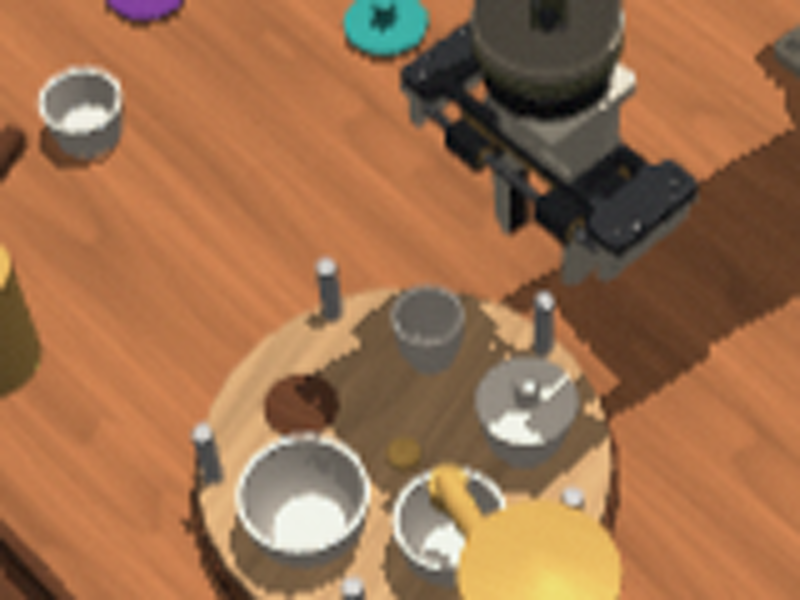

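View pics/t11.png

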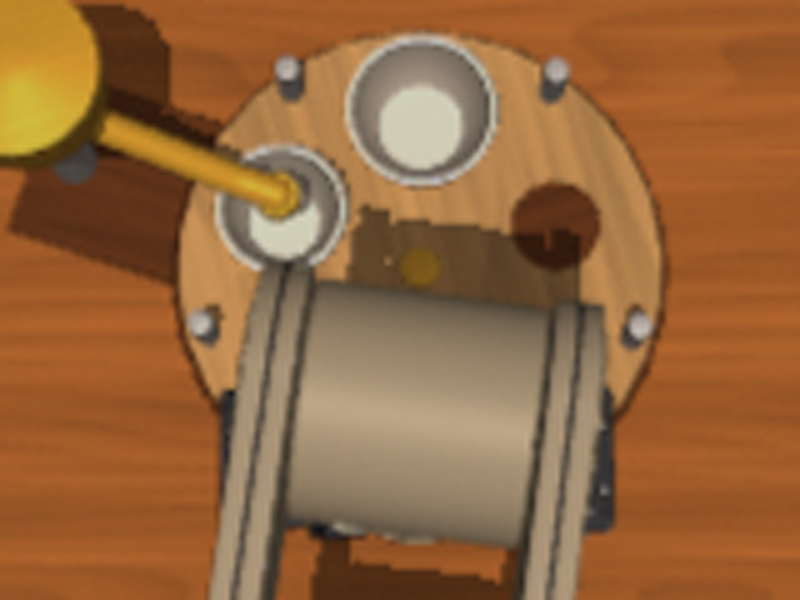

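Lid 2 sits level on cup 2: its disc is centred at about scene pixel (285.4,230.6), and (284.8,229.8) is expected. Third click.

>>> {"api": "jog_arm", "payload": {"motion": [0.5, -0.001, 0, 0.08, 0, 0, 0, 0.5, -0.001, 0, 0.15, 0, 0, 0, 0.5, -0.001, 0, 0.176, 0, 0, 0, 0.1, -0.001, 0, 0.176, 0, 0, 0, 0.1, -0.001, 0, 0.176, 0, 0, 0, 0.1, -0.001, 0, 0.176, 0, 0, 0, 0.1, -0.001, 0, 0.176, 0, 0, 0, 0.1, -0.001, 0, 0.176, 0, 0, 0], "grip_force": 15}}

```text
t: 16.85
tool_pos: [0.4491, -0.0123, 0.0735]
orientation: [3.14, 0.006, 0.01]
force: [-1.1, -1.6, 4.5]
opening: 0.0133
```

Run:
```python
from h import *
rows([((*pol(179.1+a,.128),.072),-90+a) for a in (5,10,15,20,25,30,35,40)])
```

```text
t 16.85 p [ 0.4491 -0.0123  0.0735] jaw -89.8 q [-0.14 -0.17  2.06 -0.    1.25  1.43] op 0.0133 F [-1.1 -1.6  4.5]
[-0.003, 0.021, 0.003, 0.001, -0.004, -0.053]
[-0.0, 0.044, 0.003, 0.001, -0.004, -0.109]
[0.004, 0.066, 0.003, 0.001, -0.004, -0.164]
[0.011, 0.087, 0.003, 0.002, -0.004, -0.22]
[0.019, 0.108, 0.003, 0.002, -0.004, -0.275]
[0.029, 0.128, 0.003, 0.002, -0.004, -0.331]
[0.04, 0.147, 0.004, 0.002, -0.004, -0.386]
[0.054, 0.165, 0.004, 0.002, -0.004, -0.442]
```

>>> {"api": "jog_arm", "payload": {"motion": [0.1, -0.003, 0.021, 0.003, 0, 0, -0.053, 0.1, 0, 0.044, 0.003, 0, 0, -0.109, 0.1, 0.004, 0.066, 0.003, 0, 0, -0.164, 0.1, 0.011, 0.087, 0.003, 0, 0, -0.22, 0.1, 0.019, 0.108, 0.003, 0, 0, -0.275, 0.1, 0.029, 0.128, 0.003, 0, 0, -0.331, 0.1, 0.04, 0.147, 0.003, 0, 0, -0.386, 0.1, 0.054, 0.165, 0.003, 0, 0, -0.442]}}

```text
t: 17.65
tool_pos: [0.4771, -0.0949, 0.0735]
orientation: [2.947, 1.079, 0.011]
force: [-1.4, 3.3, 6.7]
opening: 0.0133
```

Run:
```python
from h import *
s=read_state();p=np.array(s["tool_pos"])[:2];v=p-AX
print(np.linalg.norm(v),np.degrees(np.arctan2(v[1],v[0]))%360)
rows([((*pol(179.1+a,.128),.072),-90+a) for a in (42,48,54,60,66,72)])
```

```text
0.12753987109457507 219.43222419523397
t 17.65 p [ 0.4771 -0.0949  0.0735] jaw -49.8 q [-0.3  -0.06  1.96  0.    1.24  0.57] op 0.0133 F [-1.4  3.3  6.7]
[-0.001, 0.007, 0.003, 0.004, -0.003, -0.02]
[0.001, 0.034, 0.003, 0.004, -0.003, -0.087]
[0.005, 0.061, 0.003, 0.004, -0.003, -0.153]
[0.013, 0.086, 0.004, 0.004, -0.003, -0.22]
[0.023, 0.111, 0.004, 0.004, -0.002, -0.287]
[0.035, 0.135, 0.004, 0.005, -0.002, -0.353]
```

>>> {"api": "jog_arm", "payload": {"motion": [0.1, 0.001, 0.024, 0.003, 0, 0, -0.06, 0.1, 0.003, 0.047, 0.003, 0, 0, -0.12, 0.1, 0.009, 0.072, 0.003, 0, 0, -0.185, 0.1, 0.017, 0.097, 0.003, 0, 0, -0.25, 0.1, 0.027, 0.12, 0.003, 0, 0, -0.31, 0.1, 0.035, 0.135, 0.003, 0, 0, -0.353, 0.1, 0.035, 0.135, 0.003, 0, 0, -0.353, 0.45, 0.035, 0.135, 0.003, 0, 0, -0.353]}}

```text
t: 18.45
tool_pos: [0.5342, -0.1352, 0.0729]
orientation: [2.539, 1.84, 0.009]
force: [0.1, -0.6, -0.0]
opening: 0.0182
```

Run:
```python
from h import *
rows([((.533,-.135,.15),-18),((.448,-.012,.15),-90)])
```

```text
t 18.45 p [ 0.5342 -0.1352  0.0729] jaw -18.1 q [-0.34  0.11  1.78  0.    1.24 -0.03] op 0.0182 F [ 0.1 -0.6 -0. ]
[-0.0, -0.001, -0.154, 0.005, -0.001, -0.001]
[0.181, -0.239, -0.156, 0.004, -0.004, 0.799]
```

>>> {"api": "jog_arm", "payload": {"motion": [0.5, 0, 0, 0, 0, 0, 0, 0.5, 0, 0, -0.08, 0, 0, 0, 0.5, 0, 0, -0.155, 0, 0, 0, 0.5, 0.181, -0.239, -0.155, 0.004, -0.003, 0.799, 0.5, 0.181, -0.239, -0.155, 0.004, -0.003, 0.799, 0.5, 0.181, -0.239, -0.155, 0.004, -0.003, 0.799, 0.5, 0.181, -0.239, -0.155, 0.004, -0.003, 0.799, 0.5, 0.181, -0.239, -0.155, 0.004, -0.003, 0.799]}}

```text
t: 19.25
tool_pos: [0.447, -0.0104, 0.1494]
orientation: [3.04, 0.783, 0.005]
force: [1.3, 0.0, -0.5]
opening: 0.0464
```

Run:
```python
from h import *
c=show("scene","s12.png",(180,150,340,270),5)
rows([((.448,-.012,.15),-90),((.448,-.012,.072),-90)])
```

```text
t 19.3 p [ 0.4474 -0.011   0.1495] jaw -61.7 q [-0.14 -0.26  1.99 -0.    1.41  0.94] op 0.0465 F [-0.7 -0.5  0.2]
[0.0, 0.002, -0.001, 0.001, -0.002, 0.314]
[-0.0, 0.002, 0.155, 0.001, -0.002, 0.314]
```

View pics/s12.png

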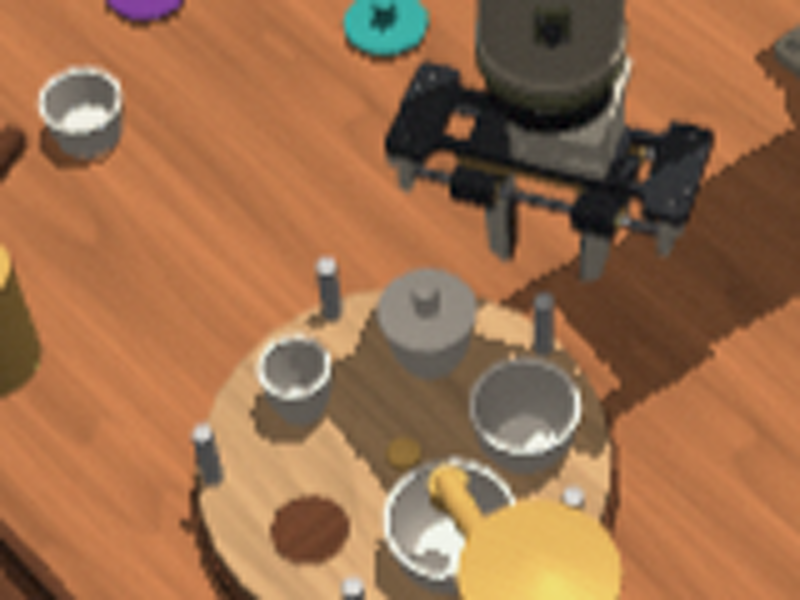

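The third click is in: cup 3 is at the front at (525,410), lid 2 is still seated at (427,310), and the posts are in their usual places. Lid 3 is absent, so I make the fourth click.

>>> {"api": "jog_arm", "payload": {"motion": [0.5, 0, 0, 0, 0, 0, 0.314, 0.5, 0, 0, 0, 0, 0, 0.314, 0.5, 0, 0, 0, 0, 0, 0.314, 0.5, 0, 0.002, 0, 0, 0, 0.314, 0.5, 0, 0.002, 0.08, 0, 0, 0.314, 0.5, 0, 0.002, 0.155, 0, 0, 0.314, 0.1, 0, 0.002, 0.155, 0, 0, 0.314, 0.1, 0, 0.002, 0.155, 0, 0, 0.314]}}

```text
t: 20.1
tool_pos: [0.4474, -0.0119, 0.072]
orientation: [3.141, 0.002, 0.003]
force: [0.5, 0.0, 0.8]
opening: 0.0349
```

>>> {"api": "jog_arm", "payload": {"motion": [0.1, 0, 0, 0, 0, 0, 0, 0.1, 0, 0, 0, 0, 0, 0, 0.1, 0, 0, 0, 0, 0, 0]}}

```text
t: 20.4
tool_pos: [0.4489, -0.0125, 0.074]
orientation: [3.14, 0.003, 0.008]
force: [-1.9, -1.4, 5.8]
opening: 0.0135
```

Run:
```python
from h import *
rows([((*pol(179.1+a,.128),.072),-90+a) for a in (5,10,15,20,25,30,35,40)])
```

```text
t 20.4 p [ 0.4489 -0.0125  0.074 ] jaw -89.9 q [-0.14 -0.17  2.06 -0.    1.25  1.43] op 0.0135 F [-1.9 -1.4  5.8]
[-0.002, 0.021, 0.004, 0.001, -0.003, -0.054]
[0.001, 0.043, 0.004, 0.002, -0.003, -0.11]
[0.005, 0.065, 0.004, 0.002, -0.003, -0.166]
[0.011, 0.087, 0.004, 0.002, -0.003, -0.221]
[0.019, 0.107, 0.004, 0.002, -0.003, -0.277]
[0.029, 0.127, 0.004, 0.002, -0.003, -0.332]
[0.041, 0.146, 0.005, 0.002, -0.003, -0.388]
[0.054, 0.164, 0.005, 0.002, -0.003, -0.443]
```

>>> {"api": "jog_arm", "payload": {"motion": [0.1, -0.002, 0.021, 0.003, 0, 0, -0.054, 0.1, 0.001, 0.043, 0.003, 0, 0, -0.11, 0.1, 0.005, 0.065, 0.003, 0, 0, -0.166, 0.1, 0.011, 0.087, 0.003, 0, 0, -0.221, 0.1, 0.019, 0.107, 0.003, 0, 0, -0.277, 0.1, 0.029, 0.127, 0.003, 0, 0, -0.332, 0.1, 0.041, 0.146, 0.003, 0, 0, -0.388, 0.1, 0.054, 0.164, 0.003, 0, 0, -0.443]}}

```text
t: 21.2
tool_pos: [0.4766, -0.0947, 0.074]
orientation: [2.947, 1.078, 0.008]
force: [-1.3, 3.0, 3.5]
opening: 0.0137
```

Run:
```python
from h import *
rows([((*pol(179.1+a,.128),.072),-90+a) for a in (42,48,54,60,66,72)])
```

```text
t 21.2 p [ 0.4766 -0.0947  0.074 ] jaw -49.8 q [-0.3  -0.06  1.96  0.    1.24  0.57] op 0.0137 F [-1.3  3.   3.5]
[-0.0, 0.008, 0.004, 0.003, -0.002, -0.02]
[0.001, 0.035, 0.004, 0.003, -0.002, -0.087]
[0.006, 0.061, 0.004, 0.004, -0.002, -0.154]
[0.013, 0.087, 0.004, 0.004, -0.002, -0.22]
[0.023, 0.112, 0.005, 0.004, -0.001, -0.287]
[0.036, 0.136, 0.005, 0.004, -0.001, -0.354]
```

>>> {"api": "jog_arm", "payload": {"motion": [0.1, 0.001, 0.024, 0.003, 0, 0, -0.06, 0.1, 0.003, 0.047, 0.003, 0, 0, -0.12, 0.1, 0.009, 0.072, 0.003, 0, 0, -0.185, 0.1, 0.017, 0.097, 0.003, 0, 0, -0.25, 0.1, 0.027, 0.12, 0.003, 0, 0, -0.31, 0.1, 0.036, 0.136, 0.003, 0, 0, -0.353, 0.1, 0.036, 0.136, 0.003, 0, 0, -0.353, 0.45, 0.036, 0.136, 0.003, 0, 0, -0.353]}}

```text
t: 22.0
tool_pos: [0.5345, -0.1351, 0.0735]
orientation: [2.54, 1.839, 0.007]
force: [-1.1, -0.1, 0.5]
opening: 0.0178
```

Run:
```python
from h import *
rows([((.533,-.135,.18),-18),((.41,.15,.18),-55)])
```

```text
t 22.0 p [ 0.5345 -0.1351  0.0735] jaw -18.2 q [-0.34  0.11  1.78  0.    1.24 -0.02] op 0.0178 F [-1.1 -0.1  0.5]
[-0.001, -0.001, -0.213, 0.004, -0.0, -0.002]
[0.464, -0.413, -0.216, 0.004, -0.002, 0.409]
```

>>> {"api": "jog_arm", "payload": {"motion": [0.5, 0, 0, 0, 0, 0, 0, 0.5, 0, 0, -0.08, 0, 0, 0, 0.5, 0, 0, -0.18, 0, 0, 0, 0.5, 0.464, -0.413, -0.216, 0.004, -0.002, 0.409, 0.5, 0.464, -0.413, -0.216, 0.004, -0.002, 0.409, 0.5, 0.464, -0.413, -0.216, 0.004, -0.002, 0.409, 0.5, 0.464, -0.413, -0.216, 0.004, -0.002, 0.409, 0.5, 0.464, -0.413, -0.216, 0.004, -0.002, 0.409]}}

```text
t: 22.8
tool_pos: [0.4377, 0.0852, 0.1764]
orientation: [2.999, 0.934, 0.001]
force: [2.1, 0.7, -0.1]
opening: 0.0464
```

Run:
```python
from h import *
c=show("scene","s13.png",(190,140,440,320),3)
c=show("top","t13.png",(80,130,360,320),2.8)
for n in("scene","top"):
    c=read_camera(n)
    for lo in (150,110):
      for o in whites(c,.011,lo):
        if 70<o[2]<95 and o[1][0]<600: print(n,o)
rows([((.41,.324,.18),-55)])
```

```text
scene (array([368.7, 280.9]), array([410.4, 323.4]), 91.6, np.float64(87.6))
scene (array([237.7, 222.2]), array([ 569.7, -143.3]), 73.4, np.float64(69.1))
scene (array([265. , 212.9]), array([ 473.5, -105.9]), 79.4, np.float64(41.7))
scene (array([368.7, 280.9]), array([410.5, 323.8]), 91.8, np.float64(87.9))
scene (array([285.8, 231.3]), array([473.8,  -3. ]), 93.9, np.float64(52.2))
scene (array([237.9, 222.4]), array([ 569.6, -142.6]), 73.9, np.float64(70.0))
scene (array([265. , 213.1]), array([ 473.8, -105.8]), 79.9, np.float64(75.6))
top (array([167.8, 242.2]), array([410.1, 324.4]), 90.1, np.float64(87.4))
top (array([300.6, 204.4]), array([518.1, -64.4]), 77.0, np.float64(74.1))
top (array([167.8, 242.2]), array([410.2, 323.9]), 91.0, np.float64(87.9))
top (array([300.6, 204.4]), array([518.2, -64. ]), 77.4, np.float64(74.3))
t 23.0 p [0.4385 0.0849 0.1765] jaw -54.8 q [ 0.08 -0.28  1.95 -0.    1.46  1.03] op 0.0466 F [-0.1 -0.1 -0.1]
[0.229, -0.424, -0.008, 0.001, -0.0, 0.002]
```

View pics/s13.png

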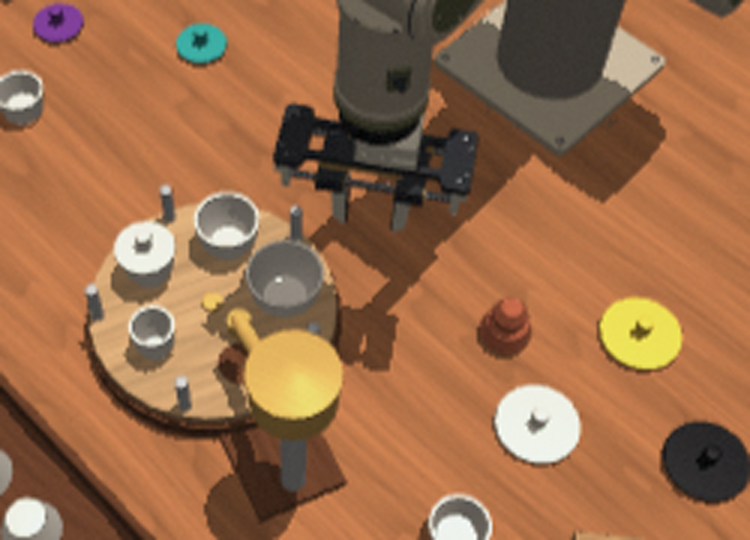

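View pics/t13.png

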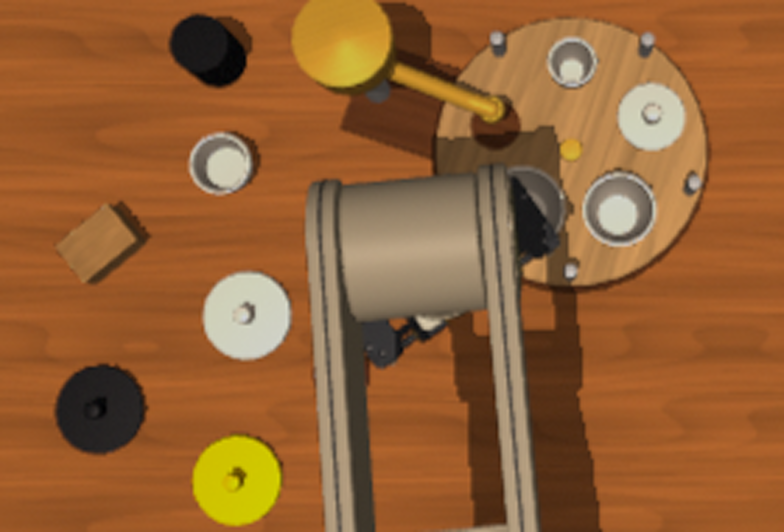

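Cup 4 is at the front and lid 2 is still seated. Lid 4 is still at (0.410,0.324), so I go to it.

>>> {"api": "jog_arm", "payload": {"motion": [0.5, 0.23, -0.424, 0.0, 0, 0, 0, 0.5, 0.23, -0.424, 0.0, 0, 0, 0, 0.5, 0.23, -0.424, 0.0, 0, 0, 0, 0.5, 0.23, -0.424, 0.0, 0, 0, 0, 0.5, 0.23, -0.424, 0, 0, 0, 0, 0.5, 0.23, -0.424, 0.1, 0, 0, 0, 0.5, 0.23, -0.424, 0.2, 0, 0, 0, 0.5, 0.23, -0.424, 0.2, 0, 0, 0]}}

```text
t: 23.8
tool_pos: [0.406, 0.32, 0.0684]
orientation: [2.99, 0.948, -0.02]
force: [-1.9, -2.3, -0.8]
opening: 0.0464
```

Run:
```python
from h import *
c=show("scene","s14.png",(300,200,450,310),5)
for lo in (150,110):
      for o in whites(c,.011,lo):
        if 70<o[2]<95 and o[1][0]<430: print(o)
rows([((.4102,.3238,.014),-55)])
```

```text
(array([368.7, 280.9]), array([410.6, 323.5]), 91.3, np.float64(86.3))
(array([400.5, 156.4]), array([-95.8,  66.3]), 80.5, np.float64(47.2))
t 23.85 p [0.4082 0.3213 0.0726] jaw -54.9 q [ 0.57  0.04  1.86 -0.    1.25  1.53] op 0.0462 F [ 0.6 -0.1  0.8]
[0.007, -0.002, 0.117, 0.001, 0.006, 0.002]
```

View pics/s14.png

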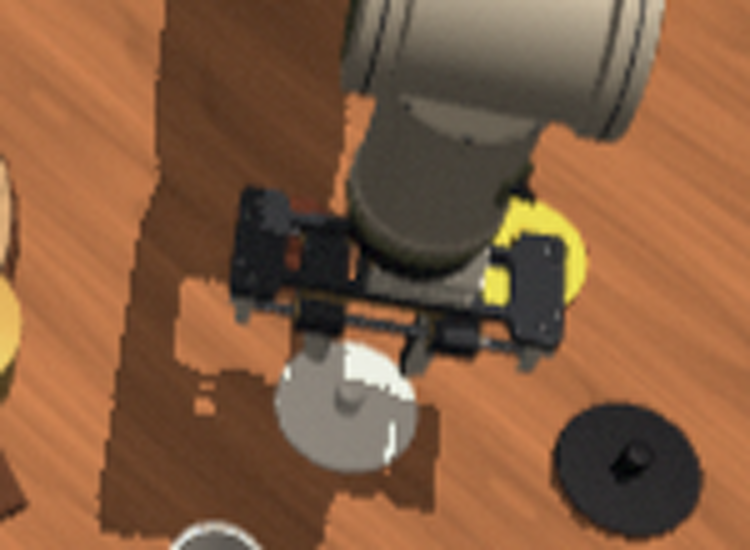

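The lid is unmoved under the fingers, with its knob at about (350,395). I go down in two steps.

>>> {"api": "jog_arm", "payload": {"motion": [0.5, 0.006, -0.001, 0.03, 0, 0, 0, 0.5, 0.006, -0.001, 0.04, 0, 0, 0, 0.5, 0.006, -0.001, 0.04, 0, 0, 0]}}

```text
t: 24.15
tool_pos: [0.4114, 0.323, 0.0541]
orientation: [2.992, 0.946, -0.01]
force: [0.8, 0.8, 0.5]
opening: 0.0465
```

Run:
```python
from h import *
rows([((.4102,.3238,.0145),-55)])
```

```text
t 24.15 p [0.4114 0.323  0.0541] jaw -54.9 q [ 0.57  0.08  1.86 -0.    1.21  1.53] op 0.0465 F [0.8 0.8 0.5]
[-0.001, -0.003, 0.079, 0.001, 0.005, 0.001]
```

>>> {"api": "jog_arm", "payload": {"motion": [0.5, -0.001, -0.002, 0.04, 0, 0.005, 0, 0.5, -0.001, -0.002, 0.079, 0, 0.005, 0, 0.5, -0.001, -0.002, 0.079, 0, 0.005, 0, 0.5, -0.001, -0.002, 0.079, 0, 0.005, 0, 0.05, -0.001, -0.002, 0.079, 0, 0.005, 0, 0.05, -0.001, -0.002, 0.079, 0, 0.005, 0, 0.05, -0.001, -0.002, 0.079, 0, 0.005, 0, 0.05, -0.001, -0.002, 0.079, 0, 0.005, 0], "grip_force": 45}}

```text
t: 24.95
tool_pos: [0.4105, 0.3236, 0.0152]
orientation: [2.995, 0.947, 0.003]
force: [0.0, -0.7, 0.1]
opening: 0.0189
```

>>> {"api": "jog_arm", "payload": {"motion": [0.05, 0, 0, 0, 0, 0, 0, 0.05, 0, 0, 0, 0, 0, 0, 0.05, 0, 0, 0, 0, 0, 0]}}

```text
t: 25.25
tool_pos: [0.4104, 0.3236, 0.0151]
orientation: [2.995, 0.947, 0.002]
force: [0.6, -1.1, -0.2]
opening: 0.0171
```

Run:
```python
from h import *
rows([((.4102,.3238,.18),-55),((.510,.035,.18),-55)])
```

```text
t 25.25 p [0.4104 0.3236 0.0151] jaw -54.9 q [ 0.57  0.12  1.89 -0.    1.13  1.53] op 0.0171 F [ 0.6 -1.1 -0.2]
[0.0, -0.0, -0.33, 0.001, -0.001, 0.001]
[-0.168, 0.587, -0.329, 0.001, -0.001, 0.001]
```

>>> {"api": "jog_arm", "payload": {"motion": [0.05, 0, 0, -0.04, 0, 0, 0, 0.05, 0, 0, -0.08, 0, 0, 0, 0.05, 0, 0, -0.13, 0, 0, 0, 0.05, 0, 0, -0.19, 0, 0, 0, 0.05, 0, 0, -0.25, 0, 0, 0, 0.05, 0, 0, -0.31, 0, 0, 0, 0.05, 0, 0, -0.33, 0, 0, 0, 0.05, 0, 0, -0.33, 0, 0, 0]}}

```text
t: 26.05
tool_pos: [0.4111, 0.3242, 0.1816]
orientation: [-2.995, -0.947, -0.007]
force: [0.0, 0.6, 0.0]
opening: 0.0171
```

Run:
```python
from h import *
show("scene","s15.png",(290,150,450,270),5)
rows([((.510,.035,.18),-55)])
```

```text
t 26.1 p [0.4103 0.3237 0.1797] jaw -54.9 q [ 0.57 -0.06  1.75 -0.    1.45  1.53] op 0.0169 F [ 0.6  0.9 -1.2]
[-0.169, 0.587, -0.0, 0.001, -0.001, 0.001]
```

View pics/s15.png

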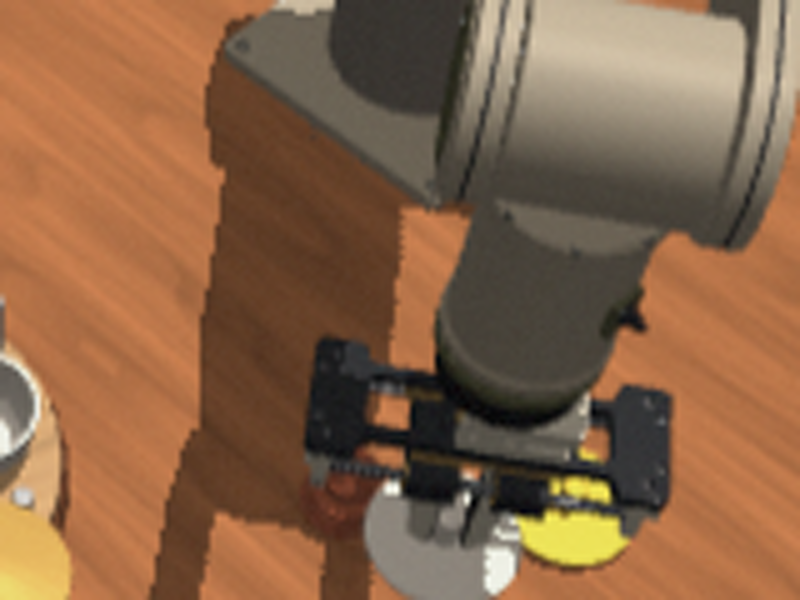

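Lid 4 is held, at about (440,545). I carry it to the front place.

>>> {"api": "jog_arm", "payload": {"motion": [0.05, -0.012, 0.04, 0, 0, 0, 0, 0.05, -0.035, 0.12, 0, 0, 0, 0, 0.05, -0.058, 0.2, 0, 0, 0, 0, 0.05, -0.081, 0.28, 0, 0, 0, 0, 0.05, -0.104, 0.36, 0, 0, 0, 0, 0.05, -0.127, 0.44, 0, 0, 0, 0, 0.05, -0.147, 0.51, 0, 0, 0, 0, 0.05, -0.161, 0.56, 0, 0, 0, 0]}}

```text
t: 26.9
tool_pos: [0.5044, 0.0459, 0.1771]
orientation: [-2.996, -0.945, 0.003]
force: [-0.0, 0.6, -0.9]
opening: 0.017
```

Run:
```python
from h import *
rows([((.510,.035,.18),-55),((.510,.035,.135),-55)])
```

```text
t 26.9 p [0.5044 0.0459 0.1771] jaw -55.0 q [-0.01 -0.1   1.8  -0.    1.45  0.95] op 0.017 F [-0.   0.6 -0.9]
[-0.003, 0.024, -0.006, -0.0, 0.001, -0.0]
[-0.003, 0.024, 0.084, -0.0, 0.001, -0.0]
```

>>> {"api": "jog_arm", "payload": {"motion": [0.05, -0.003, 0.024, -0.006, 0, 0, 0, 0.05, -0.003, 0.024, -0.006, 0, 0, 0, 0.05, -0.003, 0.024, 0.03, 0, 0, 0, 0.05, -0.003, 0.024, 0.06, 0, 0, 0, 0.05, -0.003, 0.024, 0.084, 0, 0, 0, 0.05, -0.003, 0.024, 0.084, 0, 0, 0, 0.05, -0.003, 0.024, 0.084, 0, 0, 0]}}

```text
t: 27.6
tool_pos: [0.5095, 0.0358, 0.1347]
orientation: [-2.995, -0.946, 0.005]
force: [0.1, 0.0, -0.7]
opening: 0.0166
```

Run:
```python
from h import *
c=show("scene","s16.png",(210,150,370,270),5)
rows([((.510,.035,.103),-55)])
```

```text
t 27.65 p [0.5101 0.0356 0.1354] jaw -55.0 q [-0.03 -0.05  1.83 -0.    1.37  0.93] op 0.0169 F [-0.1 -0.6  0.2]
[-0.001, 0.001, 0.065, -0.0, 0.001, 0.0]
```

View pics/s16.png

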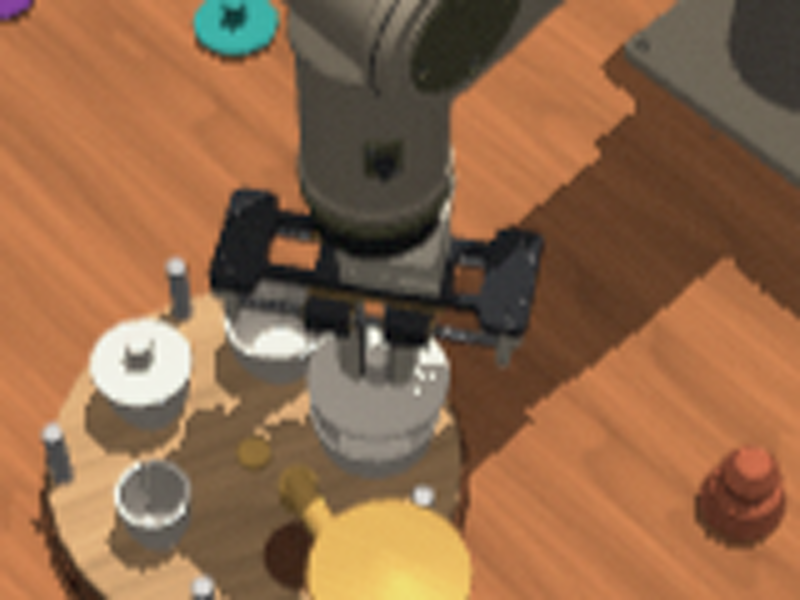

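Lid 4 is above cup 4, centred near (378,395). I lower it.

>>> {"api": "jog_arm", "payload": {"motion": [0.05, -0.001, 0, 0.02, 0, 0, 0, 0.05, -0.001, 0, 0.035, 0, 0, 0, 0.05, -0.001, 0.001, 0.045, 0, 0, 0, 0.05, -0.001, 0.001, 0.055, 0, 0, 0, 0.05, -0.001, 0.001, 0.062, 0, 0, 0, 0.05, -0.001, 0.001, 0.065, 0, 0, 0, 0.05, -0.001, 0.001, 0.065, 0, 0, 0, 0.05, -0.001, 0.001, 0.065, 0, 0, 0]}}

```text
t: 28.45
tool_pos: [0.5098, 0.035, 0.104]
orientation: [-2.996, -0.946, 0.003]
force: [-7.3, 0.6, 9.6]
opening: 0.0175
```

Run:
```python
from h import *
rows([])
```

```text
t 28.45 p [0.5098 0.035  0.104 ] jaw -55.0 q [-0.03 -0.02  1.86 -0.    1.31  0.93] op 0.0175 F [-7.3  0.6  9.6]
```

It reads z 0.104 with contact force, so the lid is seated. I release, lift and retreat.

>>> {"api": "jog_arm", "payload": {"motion": [0.25, 0, 0, 0, 0, 0, 0, 0.4, 0, 0, 0, 0, 0, 0, 0.4, 0, 0, 0, 0, 0, 0, 0.4, 0, 0, 0, 0, 0, 0, 0.4, 0, 0, -0.03, 0, 0, 0, 0.4, 0, 0, -0.08, 0, 0, 0, 0.4, 0, 0, -0.14, 0, 0, 0, 0.4, 0, 0, -0.18, 0, 0, 0]}}

```text
t: 29.25
tool_pos: [0.5108, 0.035, 0.1974]
orientation: [2.995, 0.945, 0.001]
force: [-0.1, 0.0, -0.1]
opening: 0.0373
```

Run:
```python
from h import *
rows([((.40,-.25,.25),-55)])
```

```text
t 29.25 p [0.5108 0.035  0.1974] jaw -55.0 q [-0.03 -0.1   1.76 -0.    1.48  0.93] op 0.0373 F [-0.1  0.  -0.1]
[-0.509, 0.339, -0.105, 0.001, -0.0, 0.0]
```

>>> {"api": "jog_arm", "payload": {"motion": [0.4, -0.509, 0.339, -0.105, 0, 0, 0, 0.4, -0.509, 0.339, -0.105, 0, 0, 0, 0.4, -0.509, 0.339, -0.105, 0, 0, 0, 0.4, -0.509, 0.339, -0.105, 0, 0, 0, 0.4, -0.509, 0.339, -0.105, 0, 0, 0, 0.4, -0.509, 0.339, -0.105, 0, 0, 0, 0.4, -0.509, 0.339, -0.105, 0, 0, 0, 0.4, -0.509, 0.339, -0.105, 0, 0, 0]}}

```text
t: 30.05
tool_pos: [0.3993, -0.2514, 0.2513]
orientation: [2.996, 0.94, 0.003]
force: [0.2, -0.5, -0.2]
opening: 0.037
```

Run:
```python
from h import *
c=show("scene","s17.png",(180,150,340,270),5)
t=show("top","t17.png",(180,110,360,250),4)
print(px2w(c,[(285,231)],.1))
for n,cam in(("scene",c),("top",t)):
  for lo in(150,120):
    for o in whites(cam,.0975,lo):
        if 45<o[2]<96 and .4<o[1][0]/1000<.7 and abs(o[1][1])<130: print(n,o)
print("exp cup4",pol(143.1,.082),"cup2",pol(143.1+144,.082))
rows([])
```

```text
[[0.51263841 0.03899583 0.1       ]]
scene (array([240.2, 248.3]), array([658.2, -15. ]), 50.2, np.float64(46.4))
scene (array([284.9, 230. ]), array([508.5,  34.5]), 92.9, np.float64(88.8))
scene (array([237.6, 222.1]), array([599.7, -95. ]), 68.6, np.float64(64.3))
scene (array([265. , 212.8]), array([510.2, -60.8]), 75.5, np.float64(70.5))
scene (array([240. , 248.4]), array([659.5, -15.2]), 50.8, np.float64(47.1))
scene (array([284.8, 230.2]), array([508.1,  34.2]), 94.7, np.float64(89.5))
scene (array([237.8, 222.3]), array([599.8, -94.8]), 68.9, np.float64(65.0))
scene (array([265. , 212.9]), array([509. , -60.2]), 76.3, np.float64(71.7))
top (array([300.6, 204.4]), array([508.7, -61.2]), 72.5, np.float64(69.8))
top (array([265.9, 204.4]), array([510.1,  35.9]), 91.6, np.float64(88.4))
top (array([312.2, 171.3]), array([600.5, -94.2]), 66.6, np.float64(63.7))
top (array([283.8, 151.8]), array([655.9, -16. ]), 48.5, np.float64(45.8))
top (array([300.6, 204.4]), array([508.9, -60.7]), 72.9, np.float64(69.9))
top (array([265.9, 204.3]), array([510.2,  35.8]), 91.9, np.float64(88.7))
top (array([312.2, 171.3]), array([600.5, -94.2]), 66.6, np.float64(63.7))
top (array([284., 152.]), array([655.9, -16. ]), 48.5, np.float64(46.0))
exp cup4 [0.51002586 0.03533446] cup2 [ 0.59971131 -0.09227503]
t 30.15 p [ 0.4001 -0.2491  0.2502] jaw -55.0 q [-0.67 -0.24  1.79  0.    1.59  0.29] op 0.037 F [-0.6  1.3 -0.2]
```

View pics/s17.png

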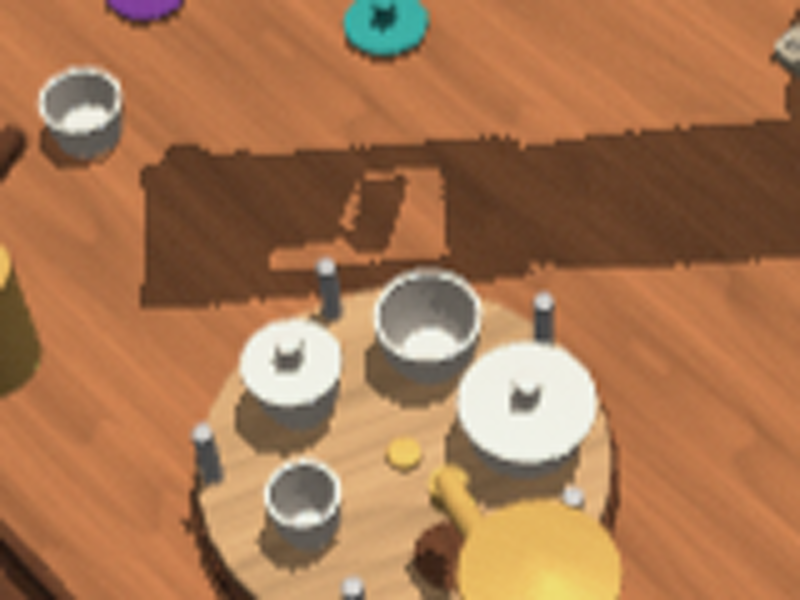

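View pics/t17.png

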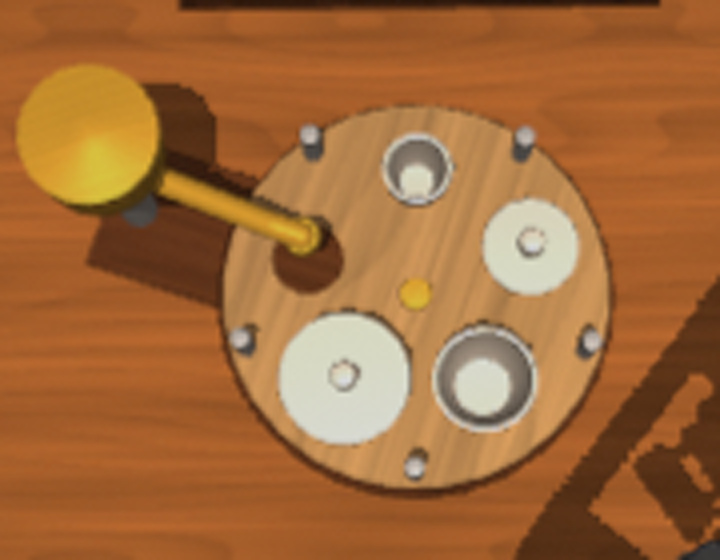

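Both views show the blank seat under the spout, lid 4 on cup 4 at the front and lid 2 on cup 2. Both are level, and their centres are within 1–3 mm of expected. The posts are in their click places. I hand in.

```bash
python3 -c "
from plant import close_job; print(close_job())"
```

```text
the job is handed in; nothing more can be done
None
```

The job is handed in: the turntable rests in its fourth click, with lid 2 on cup 2 and lid 4 on cup 4. I gripped the post nearest the robot and turned the table counter-clockwise one click at a time. Lids 1 and 3 were not on the table, so I turned past cups 1 and 3. Lid 2 had been knocked about 3 cm aside before I picked it up, so I found it again from the scene camera alone, as the arm hid it from the top one.

**Last checks:**
- **Turntable:** both cameras showed the blank seat under the spout and the posts at their click positions.
- **Lids:** both looked level. Lid 4's disc centre was within about 2 mm of its expected place, and lid 2's within 2–3 mm. Both were seated at the expected height to within 1 mm.
- **Disagreement:** the two cameras differed by about 2 mm on lid 4, which is within the stated calibration.
- **Not measured:** I did not touch the other things on the table, and they looked unmoved in the pictures. I did not measure each one again at the end.

The robot's clock read about 30 s at hand-in, with the arm clear of everything.

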